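# Hang a jar bracket on the bench rack and load it

### The arm

A 6-joint arm with a two-finger parallel gripper is mounted at the origin on the work surface. World frame = base frame: x ahead of the robot, y to its left, z up, the work surface at z = 0. Lengths are in mm, angles in degrees, forces in N, time in s.
With the tool pointing down it reaches from about 350 to 850 mm from the base axis. Payload 8.1 kg.
Tool frame: the origin (TCP) lies on the mounting face of the last link; the fingertips stand r.tip_extent ahead of it and the grasp point (between the pads) lies 155 mm ahead of it (r.tip_extent is the distance from the TCP to the fingertips, in mm); z points along the fingers, y is the direction in which the jaws open and shut (so a half turn about z gives the same grasp; the last joint's range is limited). The gripper opens to 85 mm and grips with 20 to 120 N. Pads are 22 mm wide; open, the fingers measure 114 mm over their backs; the gripper's body (76 mm by 85 mm) begins 54 mm behind the grasp point. The pads swing forward as they close: fully open they stand 13 mm farther back than shut.
Start: joints at [62.888, 7.471, 85.268, -0, 87.261, -4.893], TCP at [226.871, 555.46, 404.692] pointing down, gripper open.
Joint ranges: [-169.43, 169.43], [-51.17, 129.36], [1.28, 143.12], [-76.62, 256.62], [0, 156.53], [-152.29, 152.29]. Speed limits (degrees/s): [136.94, 136.94, 159.86, 180, 180, 180].

### API

Orientations are given as [roll, pitch, yaw] about the fixed x, y, z axes, in that order (R = Rz(yaw) Ry(pitch) Rx(roll)).
In Python, from bench import telemetry, viewer, r gives the robot as it stands.
- The arm moves only by the shell command python3 -m inch 'ROWS' [FORCE]. ROWS is JSON, a list of rows, each a list of 3 entries, a list of its own where there are three numbers: the shift along the tool's x, y, z in cm, then the turn, a rotation vector about the tool's x, y, z in rad, then the opening, from 0 (shut) to 1 (fully open). A call has 1 to 20 rows; each row is the pose to reach, as a shift and turn from the pose commanded when the call began, along the tool's axes at that moment; what a row does not reach only later rows make up. A row lasts 1/10 s, in which the tool goes at most 50 mm and 8.59 degrees, less where a joint would pass 70% of its speed; a pose out of reach is approached as far as the arm can. A call with a gripper value outside its range is refused whole. The fingers move at their own pace and stop on an object; FORCE is the grip in N (left out, the last holds). Time passes only in rows, so rows that repeat a pose let the fingers close. It gives the time, the measured TCP pose, the force and the opening at its end, in the units of the state.
- telemetry.sense(): the state, without advancing time (a new reading comes with each control period).
- viewer.snapshot(name): name is "scene" or "top" or "wrist"; returns the picture (480x640x3 uint8, red, green, blue); there is no depth.
- viewer.camera_model(name): a dict with "fx", "fy", "cx", "cy" (pixels), "dist" ([k1, k2, p1, p2, k3] as OpenCV has them; the pictures are not rectified), "cam_to_world" (4x4, takes a point from camera to world coordinates); the wrist camera has in their place "mount" (4x4, takes a point from camera to tool coordinates, whose origin is the TCP and whose axes are the flange's). Camera axes: x right, y down, z forward; pixel columns grow to the right and rows downward; lengths in mm; the calibration is good to about 2 mm. A picture is of the moment at which its call begins: read the wrist's pose just before it. camera_model takes no time and is no camera call.
- r.hand_in(): hands the job in, once; it reports no verdict.
The state is a dict: "time": time; "joint_pos": joint angles; "qd": joint speeds; "joint_efforts": joint torques, N m; "tool_pos": TCP position; "tcp_rot": TCP orientation; "ft_force": force on the tool from outside, world axes, zero at the start; "wrist_torque": the same for the moment, N m; "finger_gap": finger opening in mm.
Only numpy, scipy, OpenCV 4.12 (cv2) and the standard library are available. Lean on these libraries where they do the work, as an engineer would, in place of code of your own. Each camera call takes 0.05 s, during which the arm holds its last target.

### The job

Hang the blue jar bracket on the bench rack: hook its two steel tabs into the two open slots of the uprights, then push it down until it is fully home and the yellow spring catch has snapped out over its lip. Then set the amber jar gently, standing upright, in the bracket's tray, keeping the jar upright on the way. Leave the blue bottle and the clear beaker where they stand.

Things in the scene. Friction and masses are not known exactly. Their poses are not given: they have to be found in the camera images.
- rack: Fixed bench rack of bare slotted angle, 325 mm high, 270 wide, 250 deep. Origin at bench level, midway between its two front uprights, in their front face; x points away from the robot into the rack, square to that face, y left, z up. Its place and yaw vary. The uprights are 40 mm wide, 4 mm thick, at y = +55 and -55 mm. Small round black dots on them are only marks.
- slots (a point): Midpoint between the bottoms of the two open slots, in the uprights' front face, 135 mm above the bench; axes as the rack. One slot in each upright, at y = +-55 mm, 14 mm wide, 40 mm high (135 to 175 mm above the bench).
- front_rail (a point): Middle of the underside of the rack's overhanging front rail, 65 mm in front of the uprights, 295 mm above the bench; the rail is 20 x 30 mm and runs 133 mm to either side, on two outriggers. A tool pointing straight down hits it when working at the slots or tray: lean the tool 30 to 45 degrees, its top towards the robot, fingers pointing down and into the rack.
- catch (a joint): Travel of the yellow spring catch, m: 0 = out (at rest), 0.012 = fully pushed back (rack +x). The nose, 22 mm wide, midway between the uprights, stands 7 mm out from their front face, flat underside at 123 mm, top of its ramp at 137 mm above the bench. The descending lip pushes it back; it snaps out 2 mm above the seated lip. That takes 6 to 20 N down, more than the bracket's weight.
- bracket_grip (a point): Place to grasp the loose blue steel bracket (0.4 kg, 162 mm in x, 136 in y, 62 high): in its black grip block, 20 mm wide in y, from 22 mm before to 30 mm beyond this point in x, and from the underside 35 mm below it to 15 mm above it; a back plate stands behind. x points from tray to tabs, y left, z up. It starts on the bench as it will hang, tray to the robot, yaw within 0.3 rad.
- bracket_tabs (a point): Bracket point midway between its tabs, in the plane that bears on the uprights; +48 mm in x, +15 in z from bracket_grip. Tabs at y = +-55 mm, 8 wide: necks 10 high above this level reach 12.5 mm in +x, their end 6 mm hangs 16 mm down as a tongue (2.5 mm play on the upright). Bring it 25 mm (20 to 29) above point slots, push in along +x to their plane, then down; home is on point slots.
- lip (a point): Middle of the top rear edge of the bracket's steel catch lip, between the tabs: 30 mm wide, 6 mm high, -1 mm in x and -14 mm in z from bracket_tabs. The catch must end up above it.
- tray (a point): Centre of the inner floor of the bracket's tray, -62 mm in x and -30 mm in z from bracket_grip; inner size 72 mm in x by 82 mm in y, rim 8 mm above the floor.
- jar_mid (a point): Centre, half-way up, of the closed amber jar with white cap: 54 mm in diameter, 90 mm tall, 0.25 kg, loose, upright on the bench. z is up.
- wash_mid (a point): Bystander: middle of a blue bottle, 66 mm in diameter, 170 mm tall, loose. Leave alone.
- beaker_mid (a point): Bystander: middle of a clear beaker, 72 mm in diameter, 95 mm tall, loose. Leave alone.
Things that resemble listed ones, but are neither listed nor needed, are in the scene too. There is more than one size of the part that bears bracket_grip; the job needs the smallest.

How it is judged (in metres and radians):
On the way, in this order (a step that is already met when the one before it is completed fails the run):
1. the bracket hangs by its tabs in both slots, fully down, with the spring catch snapped out over its lip (x of bracket_tabs in the frame of slots between -0.006 and 0.006 m and y of bracket_tabs in the frame of slots between -0.008 and 0.008 m and z of bracket_tabs in the frame of slots between -0.004 and 0.004 m and angle between the z axis of bracket_tabs and the z axis of slots, either way round below 0.09 rad and angle between the x axis of bracket_tabs and the x axis of slots, either way round below 0.1 rad and value of joint catch below 0.002 m), for 0.2 s.
2. the jar stands in the tray of the hanging bracket (all of step 1 and horizontal distance between jar_mid and tray below 0.018 m and z of jar_mid in the frame of tray between 0.04 and 0.05 m and angle between jar_mid's own z axis and vertical below 0.12 rad), for 0.2 s.
At the end, for the whole second after the job is handed in: The bracket hangs in the slots: its tab point within 6 mm in x, 8 mm in y and 4 mm in height of the slots' point, within about 5 degrees of upright and square, the catch out (under 2 mm of travel); the jar stands upright (within 7 degrees) on the tray floor within 18 mm of its centre; both stay so (all of step 2); the robot touches nothing.
It fails at once if blue wash bottle moved by more than 30 mm (distance of wash_mid from where it was at the start of the episode above 0.03 m).
It fails at once if beaker moved by more than 30 mm (distance of beaker_mid from where it was at the start of the episode above 0.03 m).
It fails at once if the jar is tipped by more than 35 degrees (angle between jar_mid's own z axis and vertical above 0.61 rad).
It fails at once if the jar falls into the tray (faster than 0.6 m/s just over it) (linear speed of jar above 0.6 m/s and horizontal distance between jar_mid and tray below 0.04 m and z of jar_mid in the frame of tray below 0.12 m).
It also fails if it takes over 72 s, if anything falls off the work surface, if the arm or the gripper's body presses on something with over 40 N, if the wrist force passes 120 N, or if a joint passes its speed limit or range.

## Working session

There is one attempt and no reset: what is moved stays moved. The work goes in short steps, Python scripts to look and compute and a shell command to move; the robot and the scene stay as the last step left them, time stands still between calls to the robot, and variables do not carry over. Pictures are saved under pics/ and viewed, and the job is handed in when it is done.

```bash
ls; mkdir -p pics
python3 - <<'E'
from bench import telemetry, viewer, r
import cv2, json
s=telemetry.sense(); print(s); print(r.tip_extent)
for n in ("scene","top","wrist"):
    im=viewer.snapshot(n); cv2.imwrite(f"pics/{n}0.png",im[:,:,::-1]); print(n,viewer.camera_model(n))
E
```

```text
pics
{'time': 0.0, 'joint_pos': array([ 6.28883587e+01,  7.51563645e+00,  8.53293641e+01, -1.40188251e-03,
        8.72615915e+01, -4.89399373e+00]), 'qd': array([-0.05424166,  0.00975086, -0.11852346,  0.01780535, -0.06014731,
        0.05006026]), 'joint_efforts': array([-1.34689239e-03, -5.69379580e+01, -5.00555170e+01, -2.95777418e-04,
        1.46284213e-02,  3.13227630e-06]), 'tool_pos': array([226.76327615, 555.25036712, 403.63781248]), 'tcp_rot': array([-1.79893677e+02, -7.69857590e-03,  1.57782414e+02]), 'ft_force': array([ 0.17206942, -0.01641726,  0.15144729]), 'wrist_torque': array([-0.0014264 ,  0.023002  , -0.01063002]), 'finger_gap': 85.68455446411922}
173.4
scene {'fx': 493.54336115114285, 'fy': 493.54336115114285, 'cx': 324.39267622309336, 'cy': 237.54460388076572, 'dist': array([-0.12790921,  0.        ,  0.        ,  0.        ,  0.        ]), 'cam_to_world': array([[ 9.06538451e-01, -3.62972343e-01,  2.15497366e-01,
         2.26216829e+02],
       [-4.22078927e-01, -7.72028417e-01,  4.75206800e-01,
        -5.72647904e+02],
       [-6.11683499e-03, -5.21750134e-0
[... 519 characters left out ...]
.67512451e-02, -1.13763233e-01, -9.93147672e-01,
         1.12056541e+03],
       [ 0.00000000e+00,  0.00000000e+00,  0.00000000e+00,
         1.00000000e+00]])}
wrist {'fx': 343.4601093009377, 'fy': 343.4601093009377, 'cx': 319.0989693226228, 'cy': 239.554867886443, 'dist': array([-0.00789621,  0.        ,  0.        ,  0.        ,  0.        ]), 'mount': array([[ 2.27006533e-04, -9.58609020e-01, -2.84725651e-01,
         7.23791966e+01],
       [ 9.99999427e-01,  5.15564224e-04, -9.38510851e-04,
        -5.40554326e-01],
       [ 1.04645933e-03, -2.84725274e-01,  9.58608587e-01,
         3.13001695e+01],
       [ 0.00000000e+00,  0.00000000e+00,  0.00000000e+00,
         1.00000000e+00]])}
```

View pics/scene0.png

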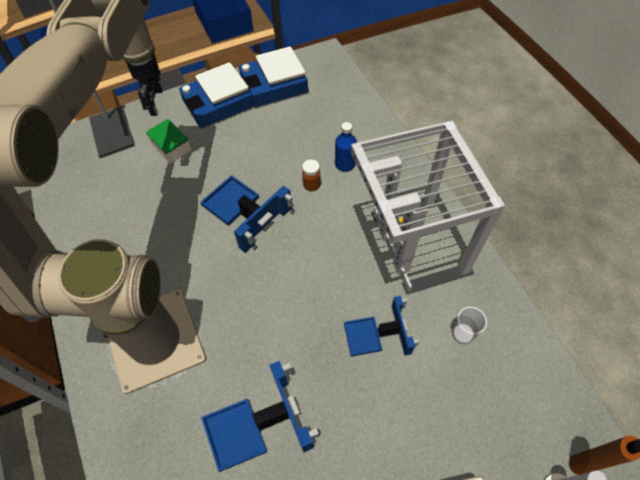

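View pics/top0.png

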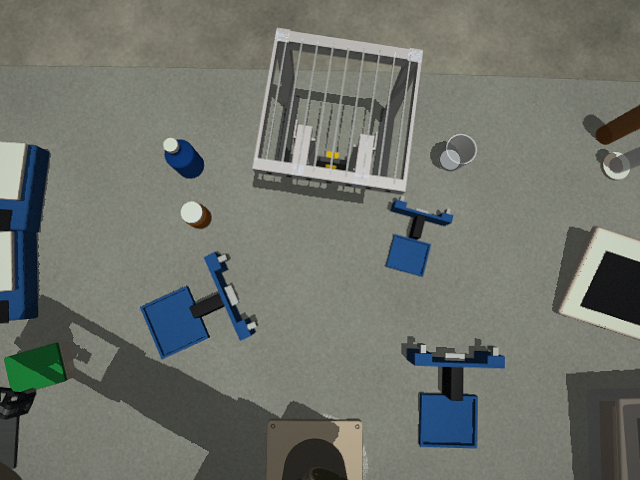

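View pics/wrist0.png

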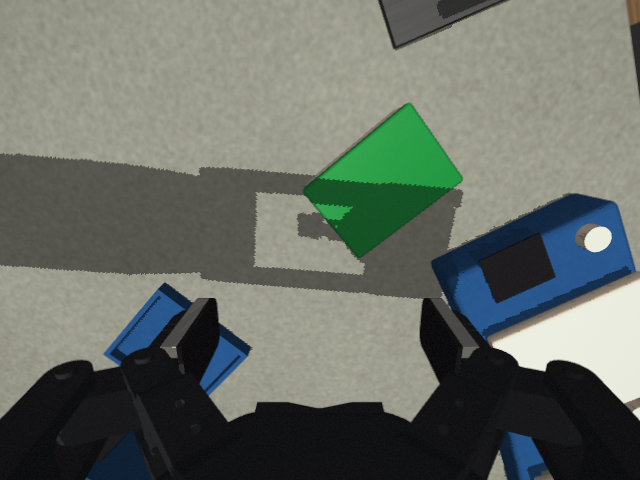

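Top view shows three bracket-like parts: A at (195,315), about 85 px wide over its back plate. B at (415,235), about 62 px wide. C at (450,395), about 97 px wide. At 0.43 px/mm, 136 mm is about 58 px, so B is the smallest and the one meant. I'll enlarge it to confirm.

Run:
```python
import cv2
im=cv2.imread("pics/top0.png")
a=cv2.resize(im[180:290,370:480],None,fx=5,fy=5,interpolation=cv2.INTER_CUBIC);cv2.imwrite("pics/cropB.png",a)
a=cv2.resize(im[20:205,240:430],None,fx=3.1,fy=3.1,interpolation=cv2.INTER_CUBIC);cv2.imwrite("pics/cropR.png",a)
im=cv2.imread("pics/scene0.png")
a=cv2.resize(im[110:360,330:510],None,fx=2.4,fy=2.4,interpolation=cv2.INTER_CUBIC);cv2.imwrite("pics/cropS.png",a)
```

```text
(no output)
```

View pics/cropB.png

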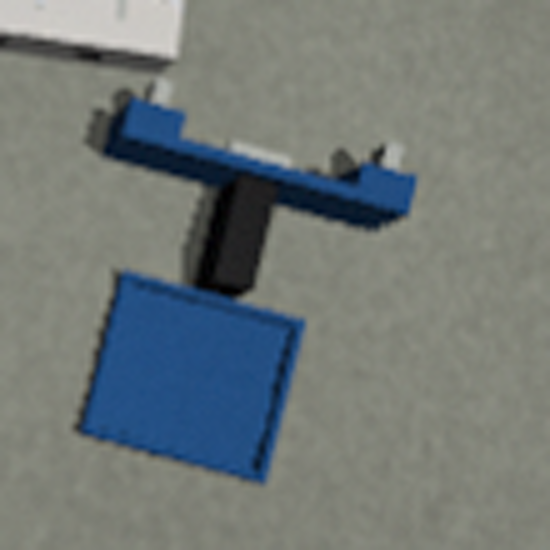

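View pics/cropR.png

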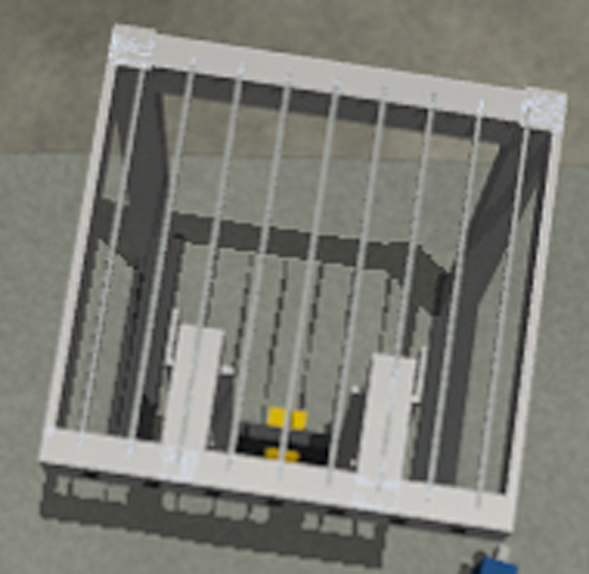

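View pics/cropS.png

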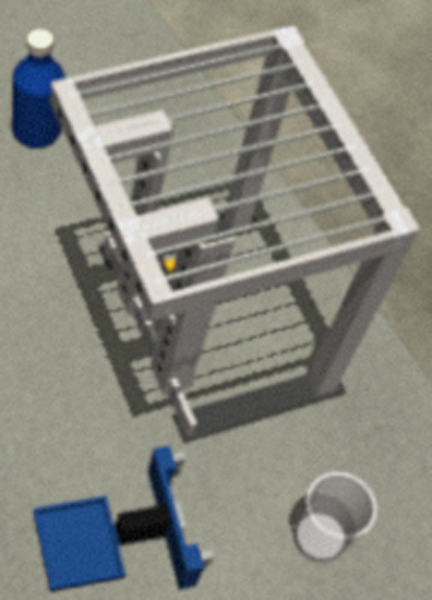

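B confirmed: about 136 mm wide over its plate, smallest of the three, with tray towards the robot and tabs away. Next I'll get coarse positions from the two fixed cameras.

```bash
cat > h.py <<'E'
import numpy as np, cv2
from scipy.spatial.transform import Rotation as R
from bench import telemetry, viewer, r
def pose(s=None):
    s=s or telemetry.sense(); T=np.eye(4); T[:3,:3]=R.from_euler('xyz',s['tcp_rot'],degrees=True).as_matrix(); T[:3,3]=s['tool_pos']; return T
def cam(n,T=None):
    m=viewer.camera_model(n); K=np.array([[m['fx'],0,m['cx']],[0,m['fy'],m['cy']],[0,0,1]])
    return K,np.array(m['dist']),(m['cam_to_world'] if n!='wrist' else (pose() if T is None else T)@m['mount'])
def ray(c,uv):
    K,d,M=c; p=cv2.undistortPoints(np.array(uv,float).reshape(-1,1,2),K,d).reshape(-1,2)
    v=np.c_[p,np.ones(len(p))]@M[:3,:3].T; return M[:3,3],v/np.linalg.norm(v,axis=1)[:,None]
def onz(c,uv,z):
    o,v=ray(c,uv); return o+v*((z-o[2])/v[:,2])[:,None]
def onplane(c,uv,p,n):
    o,v=ray(c,uv); return o+v*(((p-o)@n)/(v@n))[:,None]
def proj(c,P):
    K,d,M=c; W=np.linalg.inv(M); return cv2.projectPoints(np.array(P,float).reshape(-1,1,3),cv2.Rodrigues(W[:3,:3])[0],W[:3,3],K,d)[0].reshape(-1,2)
def tri(obs):
    A=np.zeros((3,3));b=np.zeros(3)
    for c,uv in obs:
        o,v=ray(c,[uv]); Q=np.eye(3)-np.outer(v[0],v[0]); A+=Q;b+=Q@o
    return np.linalg.solve(A,b)
def tool(yaw,lean):
    # lean deg, fingers down and towards heading yaw(deg); tool x back/down (camera on robot side)
    a=np.radians(lean);x=np.array([-np.cos(a),0,-np.sin(a)]);z=np.array([np.sin(a),0,-np.cos(a)])
    return R.from_euler('z',yaw,degrees=True).as_matrix()@np.c_[x,np.cross(z,x),z]
def go(grasp,yaw,lean,d=155,cmd=None):
    """row from current pose (or commanded pose cmd) to put the point d ahead of TCP at grasp"""
    T=pose() if cmd is None else cmd; Rt=tool(yaw,lean); p=np.array(grasp)-d*Rt[:,2]
    sh=T[:3,:3].T@(p-T[:3,3])/10; rv=R.from_matrix(T[:3,:3].T@Rt).as_rotvec()
    n=max(np.linalg.norm(sh)/5,np.degrees(np.linalg.norm(rv))/8.59)
    print('row',np.round(sh,2).tolist(),np.round(rv,4).tolist(),'rows>=',round(n,1),'tcp',p.round(1)); return sh,rv
E
python3 - <<'E'
from h import *
t=cv2.imread('pics/top0.png'); s=cv2.imread('pics/scene0.png')
ct,cs=cam('top'),cam('scene')
hsv=cv2.cvtColor(t,cv2.COLOR_BGR2HSV); m=cv2.inRange(hsv,(100,120,50),(125,255,255))
n,l,st,ce=cv2.connectedComponentsWithStats(m)
for i in range(1,n):
    if st[i,4]>150: print(st[i],ce[i])
i=[k for k in range(1,n) if st[k,4]>500 and np.hypot(*(ce[k]-(408,255)))<10][0]
rc=cv2.minAreaRect(np.argwhere(l==i)[:,::-1].astype(np.float32)); b=cv2.boxPoints(rc); print(rc)
P=onz(ct,b,13); print(P.round(1),P.mean(0).round(1))
e=P-np.roll(P,-1,0); print(np.linalg.norm(e,axis=1),np.degrees(np.arctan2(e[:,1],e[:,0])))
print('jarcap',onz(ct,[(192,213)],90), 'bottle',tri([(ct,(171,145)),(cs,(347,128))]),'jar',tri([(ct,(192,213)),(cs,(311,166))]))
print('rail L,R',onz(ct,[(252.9,168.4),(405.2,191)],325))
print('catch',tri([(ct,(333,157)),(cs,(401,219))]), 'beaker', onz(ct,[(451,160)],5))
E
```

```text
[165 140  39  38 878] [185.44077449 160.3405467 ]
[   0  145   38  175 2270] [ 19.67136564 236.71101322]
[394 200  59  23 294] [423.21088435 212.0170068 ]
[ 386  235   45   41 1272] [407.99213836 254.8427673 ]
[204 252  47  88 694] [225.5778098  296.37752161]
[ 140  286   69   73 2773] [173.58708979 322.22502705]
[414 353  91  15 709] [458.37235543 361.7122708 ]
[ 420  394   58   54 2755] [447.54990926 420.99673321]
((408.10797119140625, 254.5835418701172), (38.07453918457031, 34.56106948852539), 14.534454345703125)
[[ 461.7 -159.7   13. ]
 [ 541.2 -180.4   13. ]
 [ 519.8 -268.3   13. ]
 [ 440.5 -246.8   13. ]] [ 490.8 -213.8   13. ]
[82.12366661 90.4064504  82.22012217 89.62725481] [ 165.39381671   76.34389487  -15.14820764 -103.70716142]
jarcap [[568.65493832 277.49357277  90.        ]] bottle [702.35523729 311.93433661 153.56550036] jar [570.38265538 277.52541289  88.32079431]
rail L,R [[ 610.35183539  116.1235535   325.        ]
 [ 575.8803074  -146.17688087  325.        ]]
catch [683.71154226 -28.435552   155.98858688] beaker [[ 724.49738661 -322.76914972    5.        ]]
```

Run:
```python
from h import *
y=-14.6; u=np.array([np.cos(np.radians(y)),np.sin(np.radians(y)),0])
go(np.array([550.8,-229.4,35])+20*u,y,15,d=275)
```

```text
row [-54.6, -61.06, 10.4] [-0.0188, -0.2617, -0.132] rows>= 16.5 tcp [ 501.3 -216.5  300.6]
```

```bash
R='[[-54.6,-61.06,10.4],[-0.0188,-0.2617,-0.132],1]'; python3 -m inch '[[[-54.6,-61.06,10.4],[-0.0188,-0.2617,-0.132],1],[[-54.6,-61.06,10.4],[-0.0188,-0.2617,-0.132],1],[[-54.6,-61.06,10.4],[-0.0188,-0.2617,-0.132],1],[[-54.6,-61.06,10.4],[-0.0188,-0.2617,-0.132],1],[[-54.6,-61.06,10.4],[-0.0188,-0.2617,-0.132],1],[[-54.6,-61.06,10.4],[-0.0188,-0.2617,-0.132],1],[[-54.6,-61.06,10.4],[-0.0188,-0.2617,-0.132],1],[[-54.6,-61.06,10.4],[-0.0188,-0.2617,-0.132],1],[[-54.6,-61.06,10.4],[-0.0188,-0.2617,-0.132],1],[[-54.6,-61.06,10.4],[-0.0188,-0.2617,-0.132],1],[[-54.6,-61.06,10.4],[-0.0188,-0.2617,-0.132],1],[[-54.6,-61.06,10.4],[-0.0188,-0.2617,-0.132],1],[[-54.6,-61.06,10.4],[-0.0188,-0.2617,-0.132],1],[[-54.6,-61.06,10.4],[-0.0188,-0.2617,-0.132],1],[[-54.6,-61.06,10.4],[-0.0188,-0.2617,-0.132],1],[[-54.6,-61.06,10.4],[-0.0188,-0.2617,-0.132],1],[[-54.6,-61.06,10.4],[-0.0188,-0.2617,-0.132],1],[[-54.6,-61.06,10.4],[-0.0188,-0.2617,-0.132],1],[[-54.6,-61.06,10.4],[-0.0188,-0.2617,-0.132],1],[[-54.6,-61.06,10.4],[-0.0188,-0.2617,-0.132],1]]'
```

```text
time: 2.15
tool_pos: [501.2, -215.4, 300.5]
tcp_rot: [179.9, 15.0, 165.4]
ft_force: [0.3, 0.3, -0.0]
finger_gap: 85.3
```

Run:
```python
from h import *
s=telemetry.sense(); np.save('T1.npy',pose(s)); im=viewer.snapshot('wrist'); cv2.imwrite('pics/w1.png',im[:,:,::-1]); print(s['tool_pos'],s['joint_pos'].round(1),s['time'])
```

```text
[ 501.18840505 -215.44276258  300.45945423] [ -30.1   -3.9  108.7    4.7   60.8 -107.3] 2.15
```

View pics/w1.png

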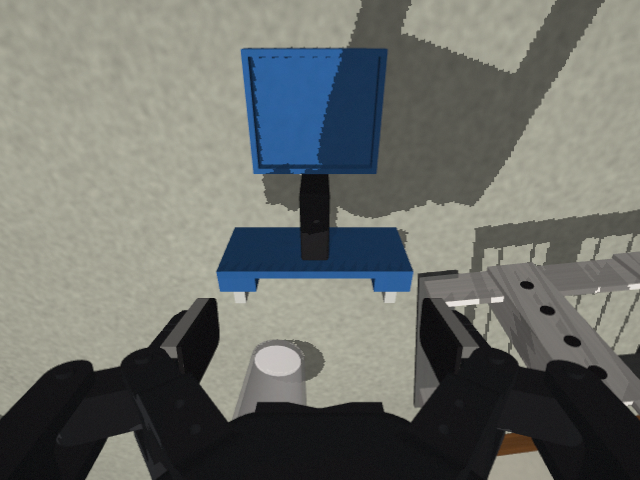

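Bracket B is seen clearly: tray corners near (242,49), (387,49), (377,173), (254,173), black block at (315,217), tabs at (240,296) and (390,296). I'll measure it.

Run:
```python
from h import *
im=cv2.imread('pics/w1.png'); c=cam('wrist',np.load('T1.npy')); ct=cam('top')
hsv=cv2.cvtColor(im,cv2.COLOR_BGR2HSV); m=cv2.inRange(hsv,(100,110,25),(125,255,255))
n,l,st,ce=cv2.connectedComponentsWithStats(m)
i=[k for k in range(1,n) if st[k,4]>3000 and np.hypot(*(ce[k]-(314,112)))<15][0]
cn=max(cv2.findContours((l==i).astype(np.uint8),cv2.RETR_EXTERNAL,cv2.CHAIN_APPROX_NONE)[0],key=cv2.contourArea)
q=cv2.approxPolyDP(cv2.convexHull(cn),12,True).reshape(-1,2).astype(float); print(q)
# undo half-pixel erosion outward
q+=0.5*np.sign(q-q.mean(0))
P=onz(c,q,13); print(P.round(1)); C=P.mean(0); print('tray centre',C.round(1))
e=P-np.roll(P,-1,0); print(np.linalg.norm(e,axis=1).round(1),np.degrees(np.arctan2(e[:,1],e[:,0])).round(1))
# black block columns at row ~ top z=50
g=im.max(2)
for row in (185,200,215,225,240,250):
    x=np.where(g[row,285:345]<75)[0]+285; print(row,x.min(),x.max(),onz(c,[(x.min(),row),(x.max()+1,row)],50)[:,:2].round(1).tolist())
```

```text
[[386.  49.]
 [375. 173.]
 [254. 173.]
 [241.  49.]]
[[ 460.9 -162.9   13. ]
 [ 538.3 -182.9   13. ]
 [ 515.9 -268.9   13. ]
 [ 438.6 -248.8   13. ]]
tray centre [ 488.4 -215.9   13. ]
[79.9 88.9 79.9 88.8] [ 165.5   75.4  -14.5 -104.6]
185 300 329 [[518.8, -232.7], [523.5, -214.5]]
200 299 329 [[528.5, -236.2], [533.5, -216.9]]
215 300 329 [[539.1, -238.6], [544.0, -219.4]]
225 300 329 [[546.3, -240.7], [551.4, -221.2]]
240 300 331 [[557.6, -244.0], [563.2, -222.7]]
250 300 329 [[565.5, -246.3], [570.8, -225.9]]
```

Run:
```python
from h import *
go([667.5,-24.8,165],-7.5,50,d=300)
```

```text
row [9.63, 19.8, -8.47] [-0.0657, -0.6098, -0.1061] rows>= 4.7 tcp [439.7   5.2 357.8]
```

```bash
python3 -m inch '[[[9.6,19.8,-8.5],[-0.0657,-0.6098,-0.1061],1],[[9.6,19.8,-8.5],[-0.0657,-0.6098,-0.1061],1],[[9.6,19.8,-8.5],[-0.0657,-0.6098,-0.1061],1],[[9.6,19.8,-8.5],[-0.0657,-0.6098,-0.1061],1],[[9.6,19.8,-8.5],[-0.0657,-0.6098,-0.1061],1],[[9.6,19.8,-8.5],[-0.0657,-0.6098,-0.1061],1],[[9.6,19.8,-8.5],[-0.0657,-0.6098,-0.1061],1],[[9.6,19.8,-8.5],[-0.0657,-0.6098,-0.1061],1],[[9.6,19.8,-8.5],[-0.0657,-0.6098,-0.1061],1]]'
python3 - <<'E'
from h import *
s=telemetry.sense(); np.save('T2.npy',pose(s)); im=viewer.snapshot('wrist'); cv2.imwrite('pics/w2.png',im[:,:,::-1]); print(s['tool_pos'],s['tcp_rot'],s['time'])
E
```

```text
time: 3.1
tool_pos: [440.4, 3.4, 357.9]
tcp_rot: [-180.0, 49.9, 172.4]
ft_force: [0.3, 0.2, -0.3]
finger_gap: 85.7
[440.43789597   3.35549293 357.86667283] [-179.97202401   49.9445234   172.37730566] 3.1
```

View pics/w2.png

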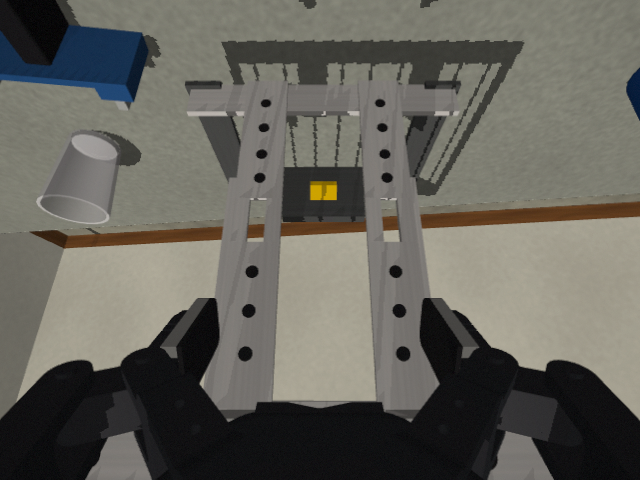

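The uprights stand upside down in this view. The open slots are at about (257,220) and (391,220), the yellow catch at (323,190). Enlarging for corners.

Run:
```python
import cv2
im=cv2.imread('pics/w2.png')
cv2.imwrite('pics/w2c.png',cv2.resize(im[165:285,225:425],None,fx=4,fy=4,interpolation=cv2.INTER_LINEAR))
```

```text
(no output)
```

View pics/w2c.png

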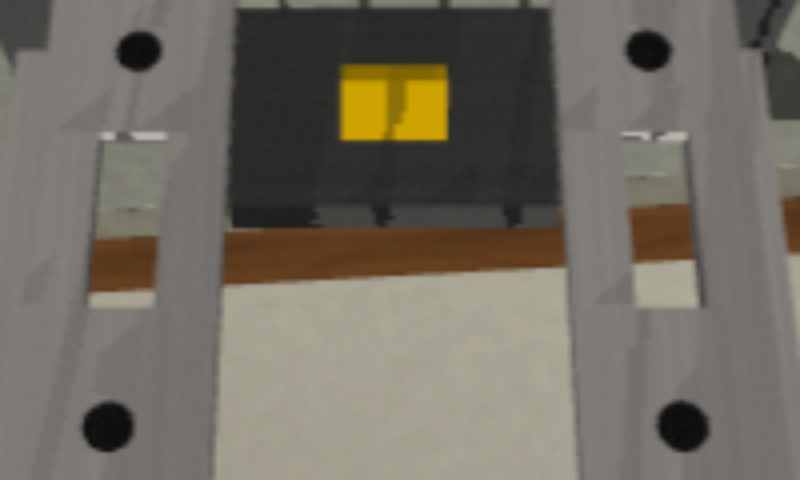

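```bash
cat > rk.py <<'E'
from h import *
from scipy.optimize import least_squares
c=cam('wrist',np.load('T2.npy'))
# crop corners: (crop xy) -> rack (y,z)
L=[((100,131),(-62,135)),((168,131),(-48,135)),((621,131),(48,135)),((689,131),(62,135)),((86,307),(-62,175)),((155,307),(-48,175)),((636,307),(48,175)),((706,307),(62,175))]
uv=np.array([[(a[0]+.5)/4-.5+225,(a[1]+.5)/4-.5+165] for a,_ in L]); Y=np.array([[0,*b] for _,b in L],float)
def W(p): return Y@R.from_euler('z',p[2]).as_matrix().T+[p[0],p[1],p[3] if len(p)>3 else 0]
for p0 in ([667,-25,-.13],[667,-25,-.13,0]):
    f=least_squares(lambda p:(proj(c,W(p))-uv).ravel(),p0); print(f.x.round(2),np.degrees(f.x[2]).round(2)); print(f.fun.reshape(-1,2).round(2).tolist())
E
python3 rk.py
```

```text
[ 6.6521e+02 -2.4030e+01 -1.3000e-01] -7.55
[[-0.41, 0.3], [-0.69, 0.3], [0.8, 0.31], [0.53, 0.32], [-1.07, 0.23], [-0.62, 0.24], [0.63, 0.27], [0.85, 0.28]]
[ 6.6741e+02 -2.4300e+01 -1.3000e-01 -1.3700e+00] -7.52
[[0.25, 0.26], [-0.18, 0.25], [0.29, 0.23], [-0.13, 0.23], [-0.33, -0.24], [-0.05, -0.24], [0.06, -0.22], [0.11, -0.22]]
```

Run:
```python
from h import *
y=-14.55;u=np.array([np.cos(np.radians(y)),np.sin(np.radians(y)),0])
g=np.array([548.4,-231.5,35])-4*u
go(g,y,40,d=235)
```

```text
row [11.94, -19.96, 8.0] [0.0847, 0.1732, 0.0853] rows>= 4.9 tcp [ 398.3 -192.5  215. ]
```

```bash
python3 -m inch '[[[11.94,-19.96,8.0],[0.0847,0.1732,0.0853],1],[[11.94,-19.96,8.0],[0.0847,0.1732,0.0853],1],[[11.94,-19.96,8.0],[0.0847,0.1732,0.0853],1],[[11.94,-19.96,8.0],[0.0847,0.1732,0.0853],1],[[11.94,-19.96,8.0],[0.0847,0.1732,0.0853],1],[[11.94,-19.96,8.0],[0.0847,0.1732,0.0853],1],[[11.94,-19.96,8.0],[0.0847,0.1732,0.0853],1],[[11.94,-19.96,8.0],[0.0847,0.1732,0.0853],1],[[11.94,-19.96,8.0],[0.0847,0.1732,0.0853],1],[[11.94,-19.96,8.0],[0.0847,0.1732,0.0853],1]]'
python3 - <<'E'
from h import *
s=telemetry.sense(); np.save('T3.npy',pose(s)); im=viewer.snapshot('wrist'); cv2.imwrite('pics/w3.png',im[:,:,::-1]); print(s['joint_pos'].round(1))
y=-14.55;u=np.array([np.cos(np.radians(y)),np.sin(np.radians(y)),0])
g=np.array([548.4,-231.5,35])-4*u
go(g,y,40,d=155)
print(proj(cam('wrist',pose(s)),[g,g+4*u,[548.4,-231.5,50]]))
E
```

```text
time: 4.15
tool_pos: [399.3, -191.2, 216.3]
tcp_rot: [-180.0, 40.2, 165.7]
ft_force: [-0.4, -0.5, -0.2]
finger_gap: 85.5
[ -39.   -25.2  140.2   31.1   31.3 -136.6]
row [0.14, -0.17, 8.05] [0.0019, 0.0028, 0.0029] rows>= 1.6 tcp [ 448.1 -205.5  153.7]
[[317.04204317 255.26429952]
 [317.05115076 258.46545603]
 [316.93988949 279.60694339]]
```

View pics/w3.png

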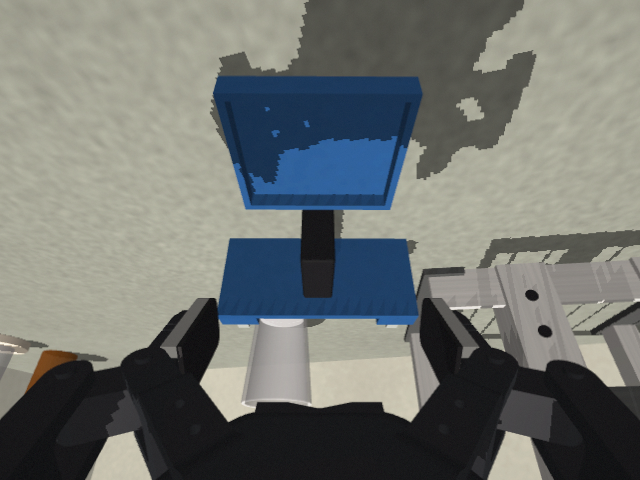

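```bash
python3 -m inch '[[[0.05,-0.1,2.5],[0,0,0],1],[[0.14,-0.17,5],[0,0,0],1],[[0.14,-0.17,7],[0,0,0],1],[[0.14,-0.17,8.05],[0,0,0],1],[[0.14,-0.17,8.05],[0,0,0],1],[[0.14,-0.17,8.05],[0,0,0],1]]'
python3 - <<'E'
from h import *
s=telemetry.sense(); print(s['joint_pos'].round(1))
y=-14.55;u=np.array([np.cos(np.radians(y)),np.sin(np.radians(y)),0])
go(np.array([548.4,-231.5,35])-4*u,y,40,d=155)
im=viewer.snapshot('wrist'); cv2.imwrite('pics/w4.png',im[:,:,::-1])
E
```

```text
time: 4.8
tool_pos: [447.6, -205.4, 153.1]
tcp_rot: [180.0, 40.1, 165.6]
ft_force: [-0.0, -0.9, -0.1]
finger_gap: 85.2
[ -36.    -5.1  132.6   44.4   19.8 -149.5]
row [-0.07, 0.01, -0.02] [0.0023, 0.0013, 0.0022] rows>= 0.0 tcp [ 448.1 -205.5  153.7]
```

View pics/w4.png

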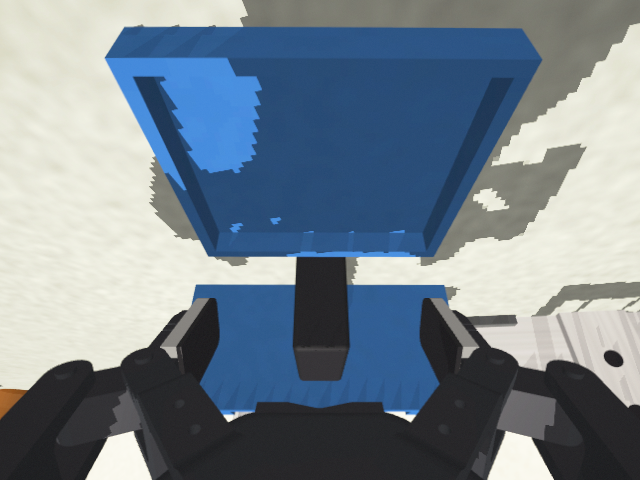

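```bash
python3 -m inch '[[[-0.05,0,0],[0,0,0],0.6],[[-0.05,0,0],[0,0,0],0.3],[[-0.05,0,0],[0,0,0],0],[[-0.05,0,0],[0,0,0],0],[[-0.05,0,0],[0,0,0],0],[[-0.05,0,0],[0,0,0],0],[[-0.05,0,0],[0,0,0],0],[[-0.05,0,0],[0,0,0],0]]' 100
python3 - <<'E'
from h import *
s=telemetry.sense(); np.save('Tg.npy',pose(s)); print(s['joint_pos'].round(1), s['tool_pos'],s['tcp_rot'],s['ft_force'])
im=viewer.snapshot('wrist'); cv2.imwrite('pics/w5.png',im[:,:,::-1])
E
```

```text
time: 5.65
tool_pos: [447.9, -206.1, 153.5]
tcp_rot: [180.0, 40.1, 165.5]
ft_force: [-5.5, 3.4, 7.6]
finger_gap: 18.8
[ -36.    -5.1  132.6   44.4   19.8 -149.5] [ 447.90943655 -206.14096782  153.51719   ] [179.97984167  40.10629053 165.54534458] [-5.4996091   3.36893745  7.63713779]
```

View pics/w5.png

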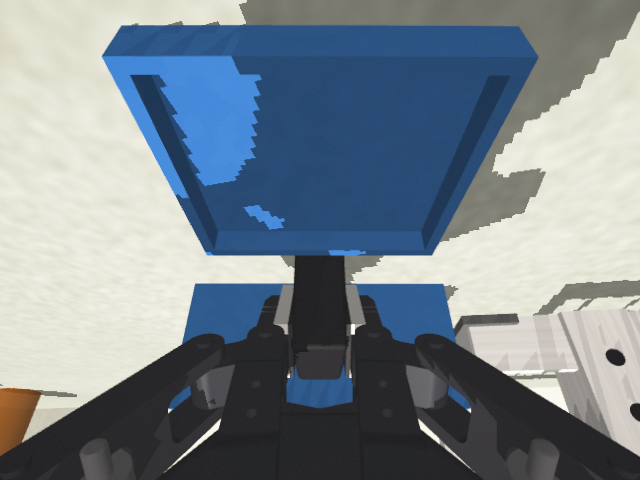

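Run:
```python
from h import *
T=np.load('Tg.npy'); c=cam('wrist',T)
g=T[:3,3]+155*T[:3,2]; print('grasp',g.round(1))
y=np.radians(-14.455);u=np.array([np.cos(y),np.sin(y),0]);v=np.array([-u[1],u[0],0])
m=np.array([548.4,-231.5,35]); d=m-g; print('x off',d@u,'y off',d@v)
G=g+u*(d@u); G[2]=35; print('grip',G)
t=lambda x,yy,z:G+u*(x-62)+v*yy+np.array([0,0,z-35])
print(proj(c,[t(-39.5,-44.5,0),t(-39.5,44.5,0),t(-39.5,44.5,13),t(-39.5,-44.5,13),t(39.5,-44.5,13),t(39.5,44.5,13)]).round(1))
# scale: shift 1mm in x
G2=G+u; G=G2; print(proj(c,[t(-39.5,-44.5,0),t(-39.5,-44.5,13),t(39.5,-44.5,13)]).round(1))
```

```text
grasp [ 544.6 -231.    35. ]
x off 3.78737067003696 y off 0.4730083215996009
grip [ 548.28192788 -231.95803477   35.        ]
[[124.2  24.9]
 [519.9  25.2]
 [540.5  56.4]
 [104.1  56. ]
 [208.1 254.8]
 [433.3 254.9]]
[[126.3  29.6]
 [106.6  60.8]
 [208.8 256.1]]
```

```bash
cat >> h.py <<'E'
def bframe(x,y,z,yaw):
    M=np.eye(4);M[:3,:3]=R.from_euler('z',yaw,degrees=True).as_matrix();M[:3,3]=[x,y,z];return M
RACK=bframe(667.,-24.2,135,-7.53)
def gripB():
    T=np.load('Tg.npy'); yaw=R.from_matrix(T[:3,:3]).as_euler('xyz',degrees=True)[2]-180
    g=T[:3,3]+155*T[:3,2]; B=bframe(*g,yaw); B[:3,3]+=3.7*B[:3,0]; B[2,3]=35
    O=np.eye(4);O[:3,3]=[48,0,15]; return np.linalg.inv(T)@B@O   # tool->tabs
def gotabs(M,show=True):
    """row to bring tabs frame to M(4x4 world)"""
    T=pose(); X=M@np.linalg.inv(gripB()); D=np.linalg.inv(T)@X
    sh=D[:3,3]/10; rv=R.from_matrix(D[:3,:3]).as_rotvec()
    print('row',sh.round(2).tolist(),rv.round(4).tolist(),'n',round(max(np.linalg.norm(sh)/5,np.degrees(np.linalg.norm(rv))/8.59),1),'tcp',X[:3,3].round(0)); 
def where():
    s=telemetry.sense(); D=np.linalg.inv(RACK)@pose(s)@gripB()
    print('tabs in slots',D[:3,3].round(2),'rot',R.from_matrix(D[:3,:3]).as_euler('xyz',degrees=True).round(2),'F',s['ft_force'].round(1),'gap',round(s['finger_gap'],1),'t',s['time'],'q',s['joint_pos'].round(1))
def at(x,y,z,yaw=0):
    O=bframe(x,y,z,yaw); return RACK@O
E
python3 - <<'E'
from h import *
T=pose(); M=T@gripB(); M[:3,3]+=[-10,0,90]; gotabs(M)
E
```

```text
row [-5.06, -0.25, -7.51] [0.0, -0.0, 0.0] n 1.8 tcp [ 438. -206.  244.]
```

```bash
python3 -m inch '[[[-1.2,-0.05,-1.6],[0,0,0],0],[[-2.5,-0.12,-3.8],[0,0,0],0],[[-3.8,-0.2,-5.6],[0,0,0],0],[[-5.06,-0.25,-7.5],[0,0,0],0],[[-5.06,-0.25,-7.5],[0,0,0],0],[[-5.06,-0.25,-7.5],[0,0,0],0]]'
python3 - <<'E'
from h import *
where(); gotabs(at(-60,0,25))
im=viewer.snapshot('wrist'); cv2.imwrite('pics/w6.png',im[:,:,::-1])
E
```

```text
time: 6.3
tool_pos: [437.6, -205.9, 242.3]
tcp_rot: [180.0, 40.0, 165.6]
ft_force: [-0.1, 0.8, -5.6]
finger_gap: 18.7
tabs in slots [ -53.27 -228.33    3.61] rot [ 0.    0.06 -6.91] F [-0.1  0.8 -5.6] gap 18.7 t 6.3 q [ -36.9  -19.5  133.    27.9   31.8 -131.9]
row [1.17, 20.77, -3.75] [-0.0775, -0.0011, -0.0923] n 4.2 tcp [457.   3. 264.]
```

View pics/w6.png

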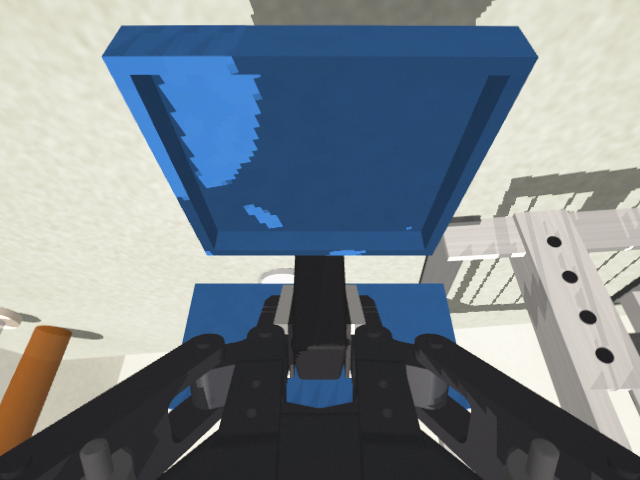

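The bracket hasn't slipped: the tray is at the same pixels as before. Moving over to in front of the slots.

```bash
python3 -m inch '[[[1.17,20.8,-3.75],[-0.0775,-0.0011,-0.0923],0],[[1.17,20.8,-3.75],[-0.0775,-0.0011,-0.0923],0],[[1.17,20.8,-3.75],[-0.0775,-0.0011,-0.0923],0],[[1.17,20.8,-3.75],[-0.0775,-0.0011,-0.0923],0],[[1.17,20.8,-3.75],[-0.0775,-0.0011,-0.0923],0],[[1.17,20.8,-3.75],[-0.0775,-0.0011,-0.0923],0],[[1.17,20.8,-3.75],[-0.0775,-0.0011,-0.0923],0],[[1.17,20.8,-3.75],[-0.0775,-0.0011,-0.0923],0],[[1.17,20.8,-3.75],[-0.0775,-0.0011,-0.0923],0]]'
python3 - <<'E'
from h import *
where(); gotabs(at(-22,0,25))
T=pose()
for n in ('wrist','top','scene'):
    im=viewer.snapshot(n); cv2.imwrite(f'pics/{n}7.png',im[:,:,::-1])
im=cv2.imread('pics/scene7.png'); cv2.imwrite('pics/s7c.png',cv2.resize(im[100:340,270:510],None,fx=2.5,fy=2.5))
E
```

```text
time: 7.25
tool_pos: [457.4, 2.6, 263.3]
tcp_rot: [180.0, 40.0, 172.4]
ft_force: [-0.3, 0.5, -4.5]
finger_gap: 18.6
tabs in slots [-59.91  -1.19  24.53] rot [-0.01  0.08 -0.12] F [-0.3  0.5 -4.5] gap 18.6 t 7.25 q [ -5.5 -28.  136.5  -2.6  31.5 -86.2]
row [-2.91, 0.09, 2.41] [-0.0014, -0.0015, -0.0015] n 0.8 tcp [495.  -2. 264.]
```

View pics/wrist7.png

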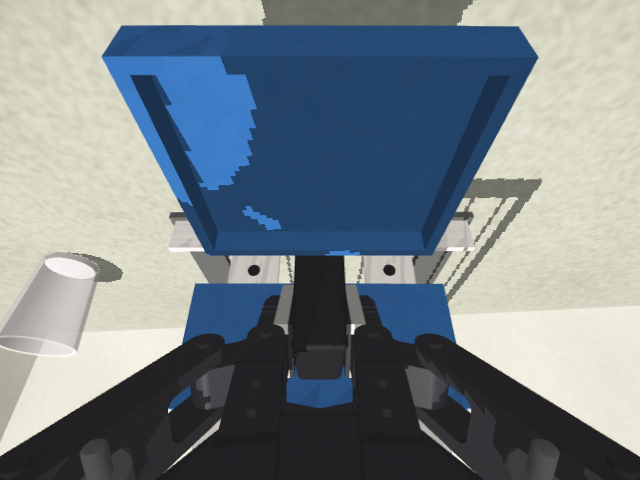

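View pics/s7c.png

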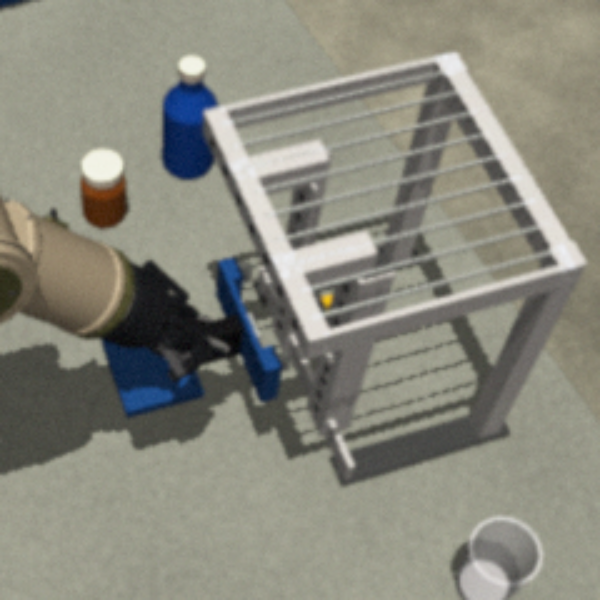

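Good: the dots are at (254,270) and (389,270), their middle about 1.4 px right of the tool plane, which agrees with the 1.2 mm correction. Approaching.

```bash
python3 -m inch '[[[-1.2,0.05,1],[0,0,0],0],[[-2.91,0.1,2.41],[-0.0014,-0.0015,-0.0015],0],[[-2.91,0.1,2.41],[-0.0014,-0.0015,-0.0015],0],[[-2.91,0.1,2.41],[-0.0014,-0.0015,-0.0015],0],[[-2.91,0.1,2.41],[-0.0014,-0.0015,-0.0015],0]]'
python3 - <<'E'
from h import *
where(); gotabs(at(-10,0,25));gotabs(at(0,0,25))
im=viewer.snapshot('wrist'); cv2.imwrite('pics/w8.png',im[:,:,::-1])
for n in ('top',):
    im=viewer.snapshot(n); cv2.imwrite(f'pics/{n}8.png',cv2.resize(im[120:210,260:420,::-1],None,fx=5,fy=5))
E
```

```text
time: 7.9
tool_pos: [494.8, -0.7, 264.2]
tcp_rot: [180.0, 40.2, 172.5]
ft_force: [0.2, -0.2, -5.5]
finger_gap: 18.9
tabs in slots [-22.12   0.93  25.84] rot [-0.01 -0.05  0.06] F [ 0.2 -0.2 -5.5] gap 18.9 t 7.9 q [ -5.5 -20.  130.8  -2.5  29.  -86.3]
row [-0.89, -0.08, 0.84] [0.0006, 0.0009, 0.0009] n 0.2 tcp [507.  -3. 264.]
row [-1.65, -0.08, 1.49] [0.0006, 0.0009, 0.0009] n 0.4 tcp [517.  -4. 264.]
```

View pics/w8.png

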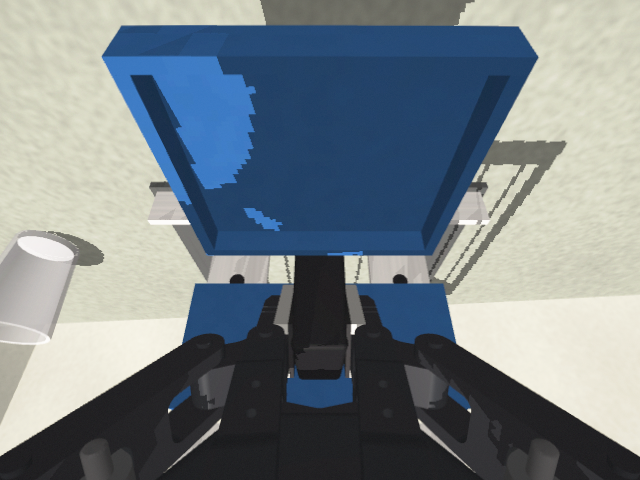

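View pics/top8.png

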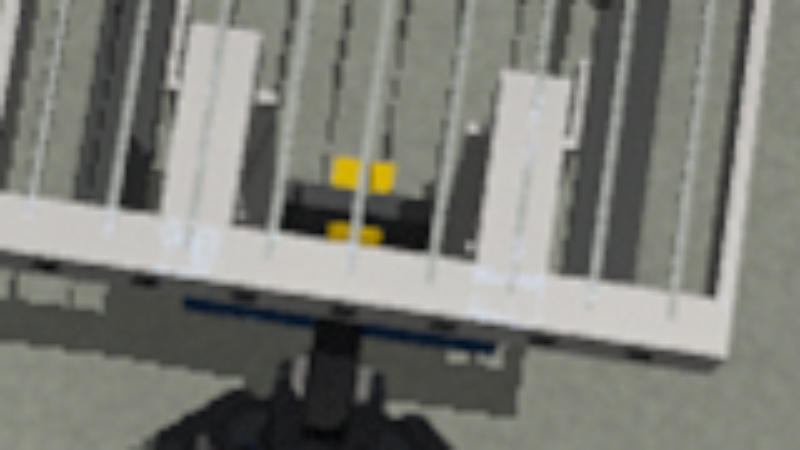

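The dots at (236,279) and (400,279) have their middle about 1 mm to the right side (−y), which agrees with the readout of +0.9 mm. Correcting and edging in.

```bash
python3 -m inch '[[[-0.4,-0.08,0.4],[0,0,0],0],[[-0.89,-0.08,0.8],[0.0006,0.0009,0.0009],0],[[-0.89,-0.08,0.8],[0.0006,0.0009,0.0009],0],[[-0.89,-0.08,0.8],[0.0006,0.0009,0.0009],0]]'
python3 - <<'E'
from h import *
where(); im=viewer.snapshot('wrist'); where(); cv2.imwrite('pics/w9.png',im[:,:,::-1]); viewer.snapshot('top');where()
gotabs(at(0,0,25))
cv2.imwrite('pics/w9c.png',cv2.resize(im[200:320,180:460,::-1],None,fx=2.8,fy=2.8))
E
```

```text
time: 8.4
tool_pos: [507.3, -2.8, 264.4]
tcp_rot: [180.0, 40.2, 172.5]
ft_force: [-0.1, 1.0, -5.0]
finger_gap: 18.7
tabs in slots [-9.49  0.48 25.99] rot [ 0.   -0.06  0.04] F [-0.1  1.  -5. ] gap 18.7 t 8.4 q [ -5.7 -17.5 128.9  -2.4  28.4 -86.5]
tabs in slots [-9.7  0.5 25.8] rot [-0.   -0.04  0.04] F [-0.2  1.3 -3.8] gap 18.9 t 8.45 q [ -5.7 -17.5 128.9  -2.4  28.4 -86.5]
tabs in slots [-9.81  0.52 25.73] rot [ 0.   -0.04  0.04] F [-0.3 -1.  -5.1] gap 18.7 t 8.5 q [ -5.7 -17.5 129.   -2.4  28.5 -86.5]
row [-0.71, -0.04, 0.68] [0.0005, 0.0007, 0.0005] n 0.2 tcp [517.  -4. 264.]
```

View pics/w9c.png

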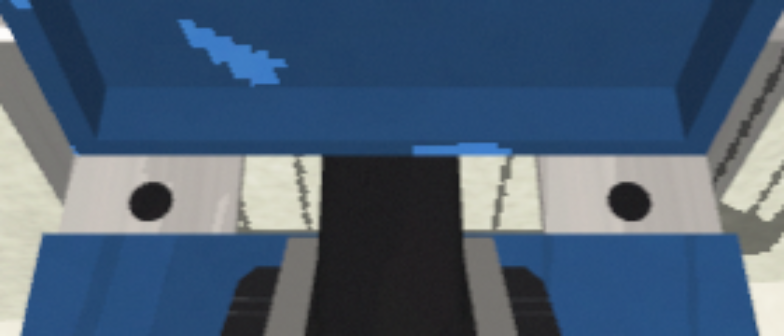

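The block and the dots are centred on each other (391 against 390 in the crop), and there is no contact force with the tab ends entering the slots. Pushing in to the plane.

```bash
python3 -m inch '[[[-0.25,-0.02,0.25],[0,0,0],0],[[-0.5,-0.04,0.47],[0,0,0],0],[[-0.71,-0.04,0.68],[0,0,0],0],[[-0.71,-0.04,0.68],[0,0,0],0],[[-0.71,-0.04,0.68],[0,0,0],0]]'; python3 -c "
from h import *
where();gotabs(at(1,0,25)); gotabs(at(0,0,10))"
```

```text
time: 9.0
tool_pos: [515.9, -4.3, 262.0]
tcp_rot: [180.0, 39.9, 172.5]
ft_force: [-6.1, 1.4, -5.1]
finger_gap: 18.6
tabs in slots [-1.16  0.1  23.06] rot [-0.01  0.18  0.04] F [-6.1  1.4 -5.1] gap 18.6 t 9.0 q [ -5.8 -15.5 127.6  -2.3  28.  -86.6]
row [-0.24, 0.0, 0.01] [0.0004, -0.0031, 0.0007] n 0.0 tcp [518.  -5. 264.]
row [0.8, 0.0, 1.09] [0.0004, -0.0031, 0.0007] n 0.3 tcp [517.  -4. 249.]
```

Contact with the upright plane at 6 N, 23 mm up. Now going down in steps.

```bash
python3 -m inch '[[[0.2,0,0.23],[0,0,0],0],[[0.39,0,0.46],[0,0,0],0],[[0.58,0,0.69],[0,0,0],0],[[0.77,0,0.92],[0,0,0],0],[[0.77,0,0.92],[0,0,0],0],[[0.77,0,0.92],[0,0,0],0]]'; python3 -c "
from h import *
where();gotabs(at(-1,0,0))"
```

```text
time: 9.6
tool_pos: [515.9, -4.1, 250.4]
tcp_rot: [180.0, 40.0, 172.5]
ft_force: [-12.5, 1.2, -0.6]
finger_gap: 18.5
tabs in slots [-1.12  0.31 11.47] rot [-0.    0.15  0.06] F [-12.5   1.2  -0.6] gap 18.5 t 9.6 q [ -5.7 -14.3 128.   -2.5  26.4 -86.5]
row [0.77, -0.02, 0.9] [0.0006, -0.0027, 0.0008] n 0.2 tcp [516.  -4. 239.]
```

```bash
python3 -m inch '[[[0.15,0,0.18],[0,0,0],0],[[0.3,0,0.36],[0,0,0],0],[[0.45,0,0.54],[0,0,0],0],[[0.6,0,0.72],[0,0,0],0],[[0.6,0,0.72],[0,0,0],0]]'; python3 -c "
from h import *
where();gotabs(at(-1,0,0))"
```

```text
time: 10.1
tool_pos: [515.9, -4.2, 240.6]
tcp_rot: [180.0, 39.9, 172.5]
ft_force: [-4.9, 1.1, -6.0]
finger_gap: 18.9
tabs in slots [-1.16  0.16  1.6 ] rot [-0.01  0.17  0.05] F [-4.9  1.1 -6. ] gap 18.9 t 10.1 q [ -5.8 -13.2 128.3  -2.6  25.1 -86.3]
row [0.14, -0.0, 0.15] [0.0004, -0.003, 0.0007] n 0.0 tcp [516.  -4. 239.]
```

```bash
python3 -m inch '[[[0.08,0,0.1],[0,0,0],0],[[0.16,0,0.2],[0,0,0],0],[[0.24,0,0.29],[0,0,0],0],[[0.3,0,0.37],[0,0,0],0],[[0.3,0,0.37],[0,0,0],0]]'
python3 - <<'E'
from h import *
where()
for n in ('top','scene'):
    im=viewer.snapshot(n); cv2.imwrite(f'pics/{n}10.png',im[:,:,::-1])
a=cv2.imread('pics/top10.png')[120:200,280:400]; b=cv2.imread('pics/scene10.png')[180:260,340:460]
cv2.imwrite('pics/c10.png',np.vstack([cv2.resize(a,None,fx=3.7,fy=3.7),cv2.resize(b,None,fx=3.7,fy=3.7)]))
E
```

```text
time: 10.6
tool_pos: [515.9, -4.2, 238.2]
tcp_rot: [-180.0, 40.0, 172.6]
ft_force: [-59.7, 3.7, 36.8]
finger_gap: 18.7
tabs in slots [-1.09  0.23 -0.59] rot [-0.03  0.12  0.06] F [-59.7   3.7  36.8] gap 18.7 t 10.6 q [ -5.7 -13.  128.3  -2.7  24.7 -86.3]
```

View pics/c10.png

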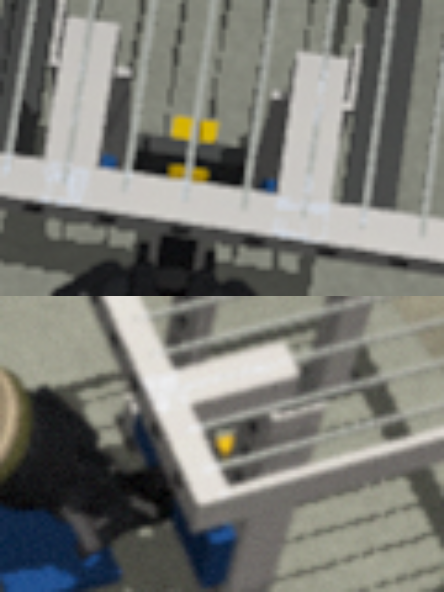

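Seated: hard stop at z ≈ −0.6 with 37 N reaction, and the yellow nose looks out. I'll relax the push and do a small upward tug to confirm that the catch holds.

```bash
python3 -m inch '[[[-0.1,0,-0.15],[0,0,0],0],[[-0.2,0,-0.3],[0,0,0],0],[[-0.35,0,-0.5],[0,0,0],0],[[-0.42,0,-0.6],[0,0,0],0],[[-0.42,0,-0.6],[0,0,0],0]]'; python3 -c "
from h import *
where()"
```

```text
time: 11.2
tool_pos: [514.8, -4.2, 242.1]
tcp_rot: [180.0, 39.8, 172.5]
ft_force: [0.3, 0.2, -19.7]
finger_gap: 18.9
tabs in slots [-2.5  -0.01  2.78] rot [-0.    0.3   0.03] F [  0.3   0.2 -19.7] gap 18.9 t 11.2 q [ -5.8 -13.6 128.3  -2.5  25.5 -86.4]
```

The catch holds: about 15 N above the bracket's weight. Easing down and releasing.

```bash
python3 -m inch '[[[0.15,0,0.25],[0,0,0],0],[[0.2,0,0.33],[0,0,0],0],[[0.2,0,0.33],[0,0,0],0]]'; python3 -c "
from h import *
where()"
```

```text
time: 11.5
tool_pos: [515.9, -4.3, 239.9]
tcp_rot: [-180.0, 40.0, 172.5]
ft_force: [-18.6, 1.4, -5.1]
finger_gap: 18.8
tabs in slots [-1.09  0.1   1.06] rot [-0.02  0.13  0.05] F [-18.6   1.4  -5.1] gap 18.8 t 11.5 q [ -5.8 -13.1 128.3  -2.6  24.9 -86.3]
```

```bash
python3 -m inch '[[[0.13,0,0.05],[0,0,0],0],[[0.13,0,0.05],[0,0,0],0],[[0.13,0,0.05],[0,0,0],0.3],[[0.13,0,0.05],[0,0,0],0.6],[[0.13,0,0.05],[0,0,0],1],[[0.13,0,0.05],[0,0,0],1],[[0.13,0,0.05],[0,0,0],1],[[0.13,0,0.05],[0,0,0],1],[[0.13,0,0.05],[0,0,0],1]]' 40
python3 - <<'E'
from h import *
where()
im=viewer.snapshot('wrist'); cv2.imwrite('pics/w11.png',im[:,:,::-1])
E
```

```text
time: 12.4
tool_pos: [516.3, -4.3, 239.9]
tcp_rot: [180.0, 40.2, 172.5]
ft_force: [0.1, 0.3, 0.4]
finger_gap: 85.4
tabs in slots [-0.33  0.1   1.53] rot [ 0.01 -0.08  0.04] F [0.1 0.3 0.4] gap 85.4 t 12.4 q [ -5.8 -13.1 128.3  -2.6  24.6 -86.3]
```

View pics/w11.png

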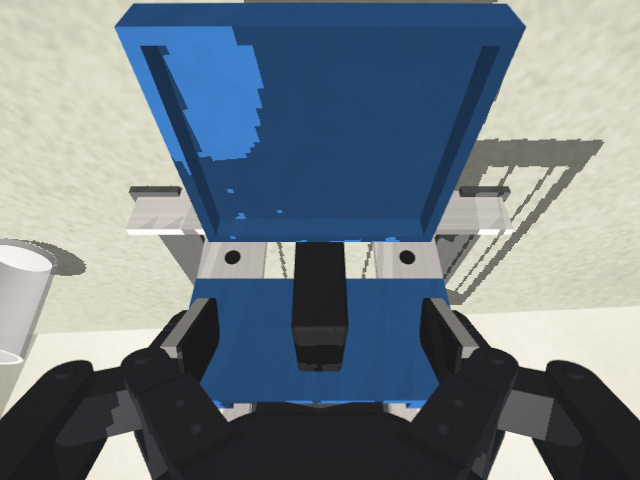

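```bash
python3 -m inch '[[[0,0,-2.5],[0,0,0],1],[[0,0,-5.5],[0,0,0],1],[[0,0,-9],[0,0,0],1],[[0,0,-12],[0,0,0],1],[[0,0,-12],[0,0,0],1],[[0,0,-12],[0,0,0],1]]'
python3 - <<'E'
from h import *
s=telemetry.sense(); np.save('T12.npy',pose(s)); print(s['joint_pos'].round(1),s['tool_pos'])
im=viewer.snapshot('wrist'); cv2.imwrite('pics/w12.png',im[:,:,::-1])
im=viewer.snapshot('scene'); cv2.imwrite('pics/s12.png',cv2.resize(im[90:330,270:510,::-1],None,fx=2.5,fy=2.5))
E
```

```text
time: 13.05
tool_pos: [439.6, 5.7, 332.4]
tcp_rot: [180.0, 40.3, 172.5]
ft_force: [-0.2, -0.2, 0.2]
finger_gap: 85.4
[ -5.3 -38.2 135.3  -2.   42.5 -86.9] [439.62960688   5.72819801 332.44559499]
```

View pics/w12.png

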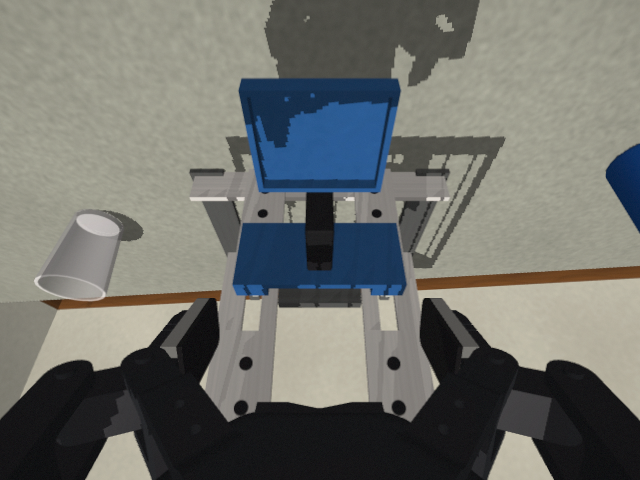

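View pics/s12.png

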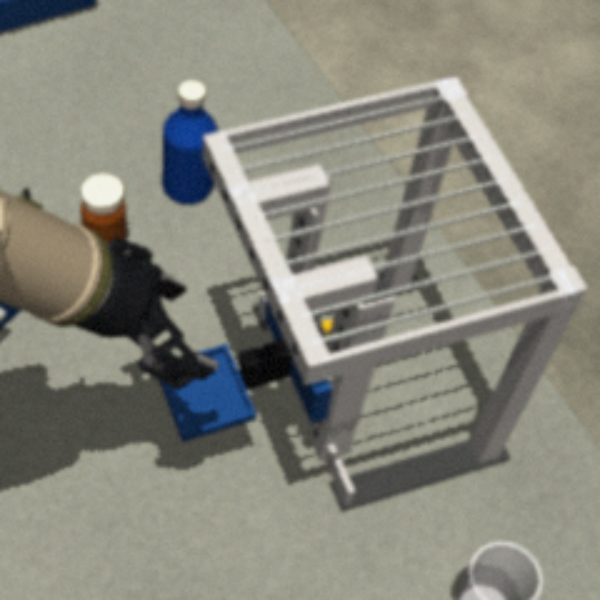

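Bracket hangs straight, tray at (320,140), both tabs in the slots at (250,300) and (385,300). The catch can't be seen from here, but the tug proved it. Next: locate the jar, the neighbouring bracket A and the hanging tray.

Run:
```python
from h import *
ct=cam('top'); c=cam('wrist',np.load('T12.npy'))
print('A plate px: ', onz(ct,[(208,256),(222,253),(240,338),(256,330),(227,262)],90).round(0).tolist())
print('A tray',onz(ct,[(140,305),(187,287),(209,340),(163,358)],15).round(0).tolist())
P=onz(c,[(238,95),(400,95),(383,191),(258,191)],98); print('tray rim',P.round(1).tolist(),P.mean(0))
e=P-np.roll(P,-1,0); print(np.linalg.norm(e,axis=1))
print('expected',(at(-1.1-110,0.1,-45)[:3,3]).round(1))
im=cv2.imread('pics/top0.png'); hsv=cv2.cvtColor(im,cv2.COLOR_BGR2HSV)
m=cv2.inRange(hsv,(0,0,150),(180,70,255)); m[:, :170]=0; m[:,215:]=0;m[:195]=0;m[235:]=0
mm=cv2.moments(m,True); q=(mm['m10']/mm['m00'],mm['m01']/mm['m00']); print(q,mm['m00'],onz(ct,[q],90))
T=cv2.resize(im[130:370,120:300],None,fx=3,fy=2.5); cv2.imwrite('pics/jarA.png',cv2.resize(im[130:350,120:340],None,fx=2.7,fy=2.7))
```

```text
A plate px:  [[475.0, 238.0, 90.0], [482.0, 208.0, 90.0], [300.0, 163.0, 90.0], [318.0, 130.0, 90.0], [462.0, 197.0, 90.0]]
A tray [[364.0, 407.0, 15.0], [407.0, 301.0, 15.0], [287.0, 245.0, 15.0], [245.0, 349.0, 15.0]]
tray rim [[508.3, -47.2, 98.0], [519.4, 37.8, 98.0], [595.6, 30.8, 98.0], [584.0, -57.9, 98.0]] [551.82436697  -9.13001739  98.        ]
[85.78507675 76.55230006 89.42428668 76.51226179]
expected [556.9  -9.5  90. ]
(190.82133333333334, 211.63733333333334) 375.0 [[571.6379336  280.21936794  90.        ]]
```

View pics/jarA.png

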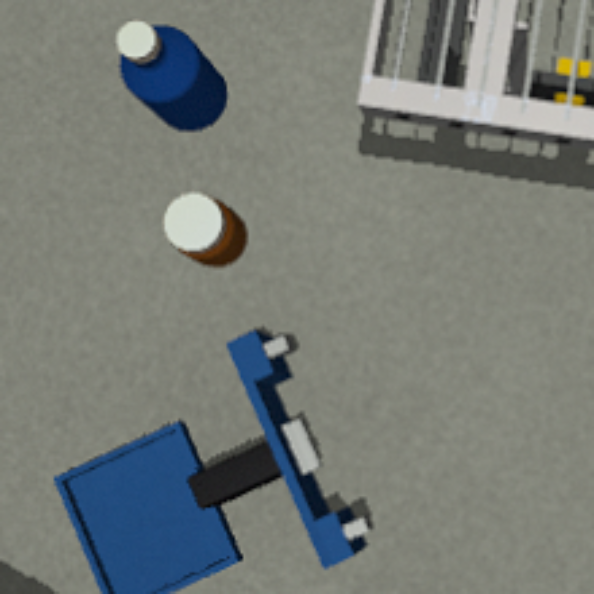

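```bash
python3 -c "
from h import *
go([570.5,278.5,55],20,30,d=275)"
```

```text
row [4.5, 22.41, 1.07] [-0.2755, 0.1724, -0.3934] rows>= 4.6 tcp [441.3 231.5 293.2]
```

```bash
python3 -m inch '[[[4.5,22.4,1.07],[-0.2755,0.1724,-0.3934],1],[[4.5,22.4,1.07],[-0.2755,0.1724,-0.3934],1],[[4.5,22.4,1.07],[-0.2755,0.1724,-0.3934],1],[[4.5,22.4,1.07],[-0.2755,0.1724,-0.3934],1],[[4.5,22.4,1.07],[-0.2755,0.1724,-0.3934],1],[[4.5,22.4,1.07],[-0.2755,0.1724,-0.3934],1],[[4.5,22.4,1.07],[-0.2755,0.1724,-0.3934],1],[[4.5,22.4,1.07],[-0.2755,0.1724,-0.3934],1],[[4.5,22.4,1.07],[-0.2755,0.1724,-0.3934],1],[[4.5,22.4,1.07],[-0.2755,0.1724,-0.3934],1]]'
python3 - <<'E'
from h import *
s=telemetry.sense(); np.save('T13.npy',pose(s)); print(s['joint_pos'].round(1),s['tool_pos'])
im=viewer.snapshot('wrist'); cv2.imwrite('pics/w13.png',im[:,:,::-1])
E
```

```text
time: 14.15
tool_pos: [441.7, 230.5, 294.6]
tcp_rot: [-179.9, 30.1, -160.1]
ft_force: [0.4, -0.7, 0.7]
finger_gap: 85.2
[ 22.1 -18.4 124.   -1.6  44.3 -87. ] [441.70708904 230.48478173 294.56081861]
```

View pics/w13.png

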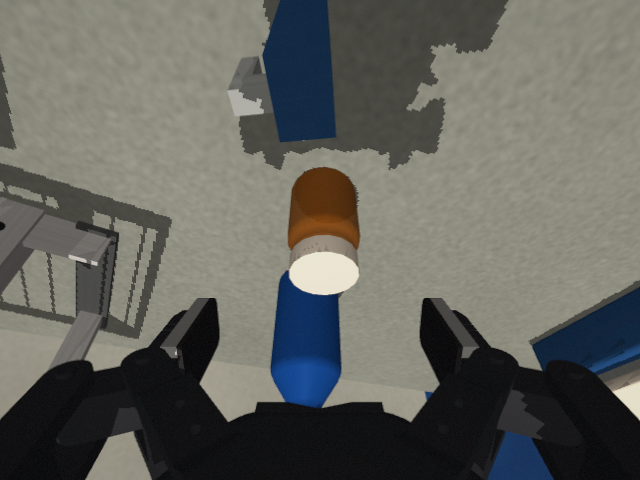

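Jar with cap top centred at (323,272). Bottle is behind it at (306,350), A's plate end at (305,138).

Run:
```python
from h import *
im=cv2.imread('pics/w13.png'); c=cam('wrist',np.load('T13.npy'))
hsv=cv2.cvtColor(im,cv2.COLOR_BGR2HSV); m=cv2.inRange(hsv,(0,0,200),(180,60,255)); m[:235]=0;m[300:]=0;m[:,:280]=0;m[:,370:]=0
cn=max(cv2.findContours(m,cv2.RETR_EXTERNAL,cv2.CHAIN_APPROX_NONE)[0],key=cv2.contourArea)
e=cv2.fitEllipse(cn); print(e); p=onz(c,[e[0]],90); print(p)
p2=onz(c,[(323,170)],0); print('base near edge',p2)
go([p[0,0],p[0,1],53],20,30,d=155)
```

```text
((323.7113037109375, 272.79119873046875), (41.80358123779297, 68.5624771118164), 89.91206359863281)
[[566.79715498 278.19706746  90.        ]]
base near edge [[5.49292859e+02 2.71883136e+02 2.84217094e-14]]
row [0.52, 0.21, 12.12] [-0.0014, 0.0023, -0.0009] rows>= 2.4 tcp [494.  251.7 187.2]
```

```bash
python3 -m inch '[[[0.1,0.1,3],[0,0,0],1],[[0.2,0.2,6.5],[0,0,0],1],[[0.3,0.2,9.5],[0,0,0],1],[[0.35,0.2,11.5],[0,0,0],1],[[0.35,0.2,12.2],[0,0,0],1],[[0.35,0.2,12.2],[0,0,0],1],[[0.35,0.2,12.2],[0,0,0],1]]'
python3 - <<'E'
from h import *
s=telemetry.sense(); print(s['joint_pos'].round(1)); go([569.5,278.5,53],20,30)
im=viewer.snapshot('wrist'); cv2.imwrite('pics/w14.png',im[:,:,::-1])
E
```

```text
time: 14.9
tool_pos: [495.7, 253.0, 188.2]
tcp_rot: [-180.0, 30.2, -160.0]
ft_force: [-0.1, 0.3, 1.0]
finger_gap: 85.1
[ 22.1   1.9 118.5  -2.3  29.5 -86.2]
row [-0.0, -0.13, 0.11] [-0.0008, 0.0029, 0.0001] rows>= 0.0 tcp [496.7 252.  187.2]
```

View pics/w14.png

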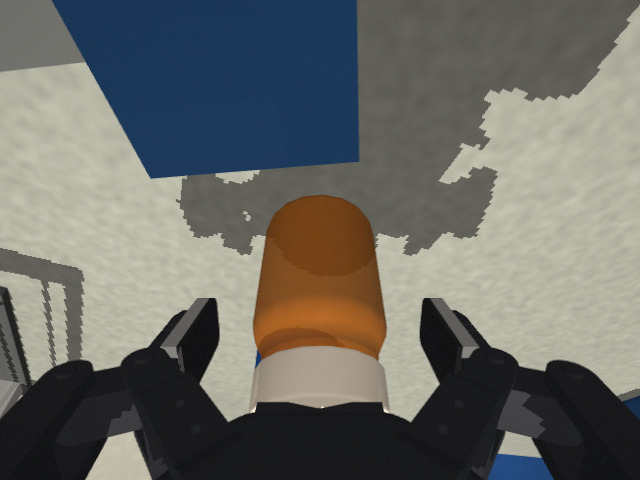

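```bash
python3 -m inch '[[[0.4,0,0.7],[0,0,0],1],[[0.4,0,0.7],[0,0,0],1],[[0.4,0,0.7],[0,0,0],0.8],[[0.4,0,0.7],[0,0,0],0.6],[[0.4,0,0.7],[0,0,0],0.5],[[0.4,0,0.7],[0,0,0],0.4],[[0.4,0,0.7],[0,0,0],0.3],[[0.4,0,0.7],[0,0,0],0.3],[[0.4,0,0.7],[0,0,0],0.3],[[0.4,0,0.7],[0,0,0],0.3]]' 45
python3 - <<'E'
from h import *
s=telemetry.sense(); np.save('Tj.npy',pose(s)); T=pose(s); print('grasp',T[:3,3]+155*T[:3,2],s['ft_force'])
im=viewer.snapshot('wrist'); cv2.imwrite('pics/w15.png',im[:,:,::-1])
E
```

```text
time: 15.95
tool_pos: [495.7, 253.2, 179.4]
tcp_rot: [-180.0, 30.1, -160.0]
ft_force: [-1.9, -0.8, 4.5]
finger_gap: 52.5
grasp [568.85966519 279.73076796  45.40677107] [-1.94600093 -0.8322175   4.49664836]
```

View pics/w15.png

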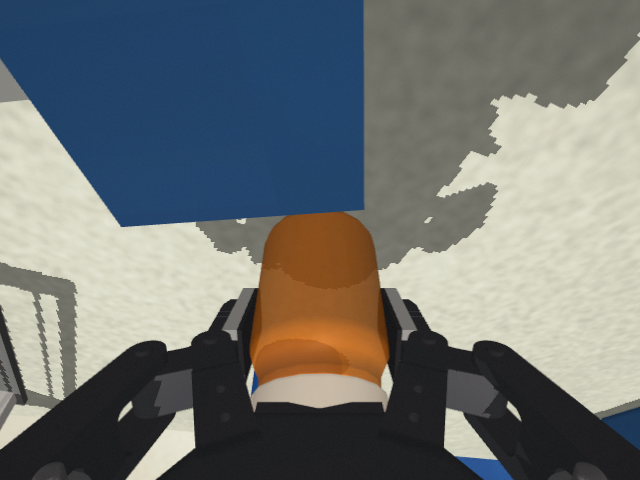

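Jar gripped (52.5 mm gap). Lifting straight up.

```bash
python3 -m inch '[[[-0.5,0,-0.87],[0,0,0],0.3],[[-1.25,0,-2.17],[0,0,0],0.3],[[-2.5,0,-4.33],[0,0,0],0.3],[[-3.75,0,-6.5],[0,0,0],0.3],[[-5,0,-8.66],[0,0,0],0.3],[[-6.25,0,-10.8],[0,0,0],0.3],[[-6.75,0,-11.7],[0,0,0],0.3],[[-6.75,0,-11.7],[0,0,0],0.3],[[-6.75,0,-11.7],[0,0,0],0.3]]'
python3 - <<'E'
from h import *
s=telemetry.sense();T=pose(s); print('grasp',T[:3,3]+155*T[:3,2],s['ft_force'],s['joint_pos'].round(1))
im=viewer.snapshot('wrist'); cv2.imwrite('pics/w16.png',im[:,:,::-1])
t=at(-1.1-110,0.1,0)[:3,3]; print(t)
go([t[0],t[1],182],-7.53,30)
go([t[0],t[1],182-45],-7.53,30)
E
```

```text
time: 16.9
tool_pos: [494.6, 252.9, 312.6]
tcp_rot: [-179.9, 30.0, -160.0]
ft_force: [-0.4, 0.7, -3.4]
finger_gap: 52.6
grasp [567.33816836 279.22509219 178.30011018] [-0.38996119  0.74720434 -3.35395577] [ 22.2  -9.4 114.5  -1.6  44.9 -87. ]
[556.87118848  -9.54173024 135.        ]
row [8.44, -23.2, -5.33] [0.2391, -0.0016, 0.4168] rows>= 5.1 tcp [480.    0.6 316.2]
row [10.68, -23.2, -1.43] [0.2391, -0.0016, 0.4168] rows>= 5.1 tcp [480.    0.6 271.2]
```

View pics/w16.png

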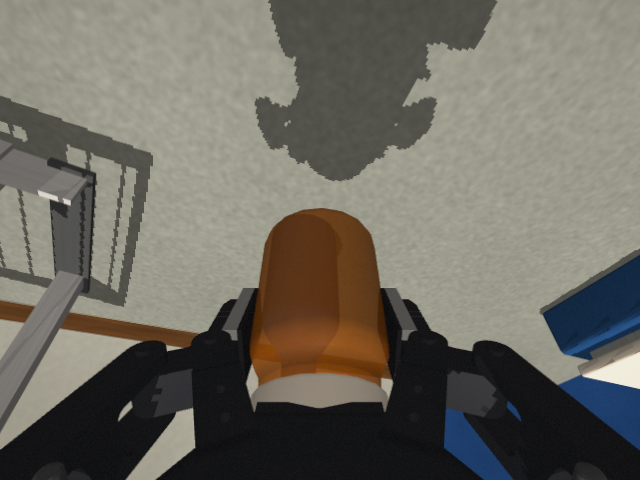

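```bash
python3 -m inch '[[[0.42,-1.16,-0.27],[0.012,0,0.0208],0.3],[[1.27,-3.48,-0.8],[0.0359,0,0.0625],0.3],[[2.53,-6.96,-1.6],[0.0717,0,0.125],0.3],[[3.8,-10.44,-2.4],[0.1076,0,0.1876],0.3],[[5.06,-13.92,-3.2],[0.1435,0,0.25],0.3],[[6.33,-17.4,-4],[0.1793,0,0.3126],0.3],[[7.6,-20.88,-4.8],[0.2152,-0.001,0.375],0.3],[[8.2,-22.5,-5.17],[0.232,-0.0016,0.404],0.3],[[8.44,-23.2,-5.33],[0.2391,-0.0016,0.4168],0.3],[[8.44,-23.2,-5.33],[0.2391,-0.0016,0.4168],0.3],[[8.44,-23.2,-5.33],[0.2391,-0.0016,0.4168],0.3]]'
python3 - <<'E'
from h import *
s=telemetry.sense();T=pose(s); print('grasp',T[:3,3]+155*T[:3,2],s['ft_force'])
t=at(-1.1-110,0.1,0)[:3,3]
for z in (150,138): go([t[0],t[1],z],-7.53,30)
for n in ('wrist','top'):
  im=viewer.snapshot(n); cv2.imwrite(f'pics/{n}17.png',im[:,:,::-1])
E
```

```text
time: 18.05
tool_pos: [480.6, 1.3, 317.4]
tcp_rot: [179.9, 30.1, 172.4]
ft_force: [0.4, 0.2, -2.2]
finger_gap: 52.6
grasp [557.69562917  -8.55400373 183.34389158] [ 0.40130563  0.21293919 -2.23469523]
row [1.7, -0.08, 2.85] [0.002, 0.0019, -0.0006] rows>= 0.7 tcp [480.    0.6 284.2]
row [2.3, -0.09, 3.89] [0.002, 0.0019, -0.0006] rows>= 0.9 tcp [480.    0.6 272.2]
```

View pics/wrist17.png

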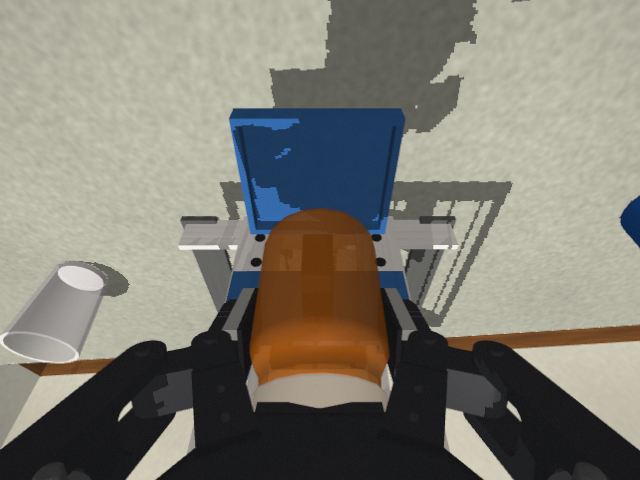

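View pics/top17.png

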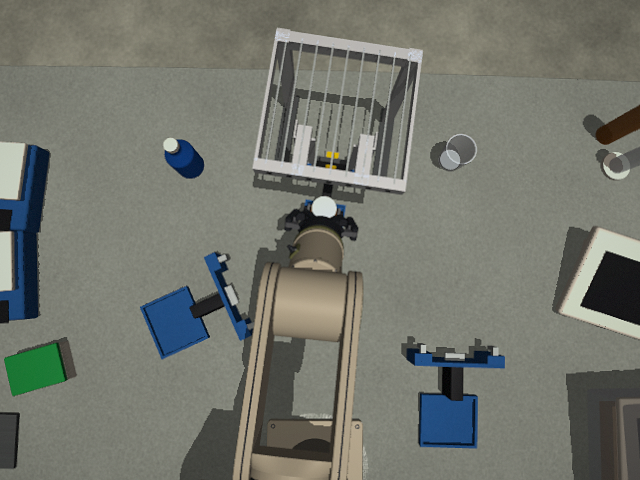

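```bash
python3 - <<'E'
from h import *
c=cam('wrist'); ct=cam('top')
print('jar cap top',onz(ct,[(324,208)],228.5))
t=at(-1.1-110,0.1,0)[:3,3]; u,v=RACK[:3,0],RACK[:3,1]
print(proj(c,[t+u*x+v*y+np.array([0,0,z-135]) for x,y,z in ((-39.5,-44.5,98),(-39.5,44.5,98),(39.5,44.5,98),(39.5,-44.5,98),(-39.5,-44.5,85))]).round(0).tolist())
E
python3 - <<'E'
import cv2
im=cv2.imread('pics/wrist17.png'); cv2.imwrite('pics/w17c.png',cv2.resize(im[90:260,210:430],None,fx=3.4,fy=3.4))
E
```

```text
jar cap top [[560.54781282  -8.97417848 228.5       ]]
[[227.0, 127.0], [408.0, 127.0], [385.0, 238.0], [250.0, 238.0], [231.0, 114.0]]
```

View pics/w17c.png

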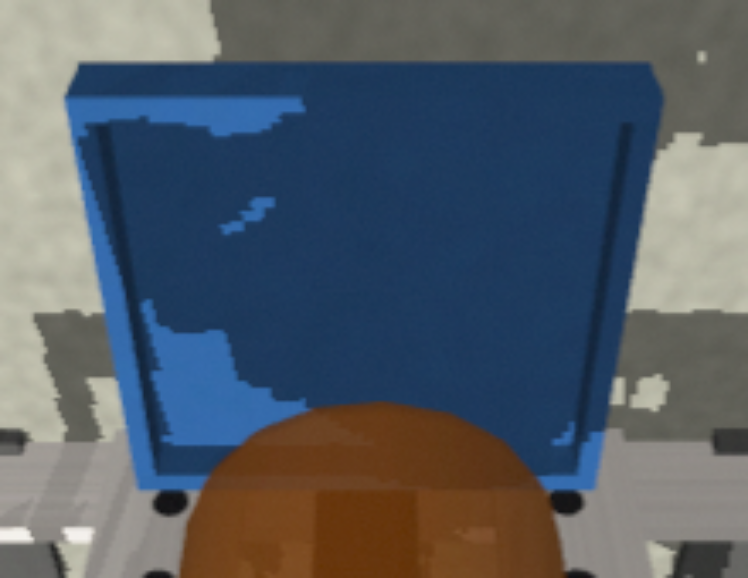

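The tray's front edge looks narrower than expected (175 px against 181), so the bracket may be pitched. I'll quantify that before placing.

```bash
cat > pitch.py <<'E'
from h import *
from scipy.optimize import least_squares
def fit(c,uv,name):
    # uv order: front -y, front +y, rear +y, rear -y ; rim outer 79x89, points in tabs frame
    Q=np.array([[-110+x,y,-45+8] for x,y in ((-39.5,-44.5),(-39.5,44.5),(39.5,44.5),(39.5,-44.5))])
    def W(p):
        M=RACK.copy(); return (R.from_euler('zyx',[p[3],p[4],0]).apply(Q)+p[:3])@M[:3,:3].T+M[:3,3]
    f=least_squares(lambda p:(proj(c,W(p))-uv).ravel(),[0,0,0,0,0]); p=f.x
    print(name,'tabs',p[:3].round(1),'yaw,pitch deg',np.degrees(p[3:]).round(2),'res',np.abs(f.fun).max().round(2))
    return p
if __name__=='__main__':
    fit(cam('wrist',np.load('Tg.npy')),np.array([(103,57),(538,57),(431.5,255),(209,255)]),'gripped on bench (ref; expect pitch 0)')
    fit(cam('wrist'),np.array([(229.7,118.8),(404.7,118.8),(385.6,234.1),(250.3,234.1)]),'now')
E
python3 pitch.py
python3 - <<'E'
import cv2
im=cv2.imread('pics/w12.png'); cv2.imwrite('pics/w12c.png',cv2.resize(im[70:310,220:420],None,fx=2.5*1.0,fy=2.5,interpolation=cv2.INTER_CUBIC))
E
```

```text
gripped on bench (ref; expect pitch 0) tabs [  4.9 -15.5 -17.4] yaw,pitch deg [ 34.86 -68.66] res 362.23
now tabs [-4.   0.5  1.5] yaw,pitch deg [ 0.14 -3.66] res 0.72
```

View pics/w12c.png

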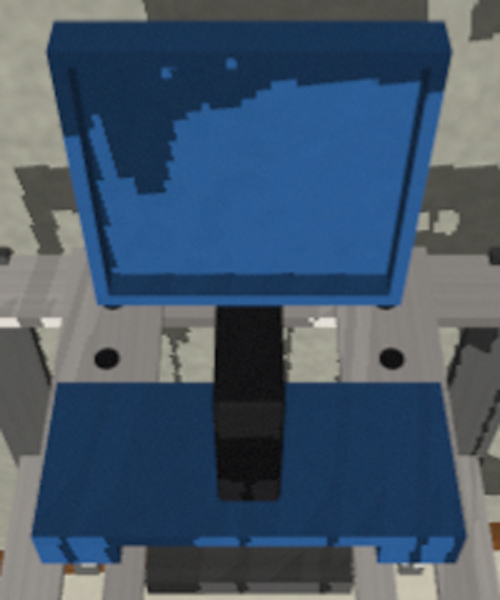

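Run:
```python
import pitch
from h import *
from scipy.optimize import least_squares
import h
# reference: same fit with frame of bracket on bench
T=np.load('Tg.npy'); B=T@gripB(); pitch.RACK=B
pitch.fit(cam('wrist',T),np.array([(103,57),(538,57),(431.5,255),(209,255)]),'ref in hand')
pitch.RACK=h.RACK
k=lambda x,y:((x+.5)/2.5-.5+220,(y+.5)/2.5-.5+70)
pitch.fit(cam('wrist',np.load('T12.npy')),np.array([k(48,53),k(450,53),k(402,305),k(98,305)]),'w12')
```

```text
ref in hand tabs [ 0.4 -0.2 -0.2] yaw,pitch deg [0.08 0.05] res 1.27
w12 tabs [-3.7 -0.1 -0.3] yaw,pitch deg [ 0.18 -3.31] res 0.53
```

The fit method reads 0.05° on the bench reference, so the 3.3–3.7° droop is real. It equals the 2.5 mm tab play and is inside the 0.09 rad limit. The tray floor centre is therefore at about z = 84. Lowering the jar.

```bash
python3 -m inch '[[[0.4,-0.02,0.7],[0,0,0],0.3],[[0.9,-0.05,1.55],[0,0,0],0.3],[[1.4,-0.08,2.4],[0.001,0.001,0],0.3],[[1.9,-0.09,3.2],[0.002,0.0019,0],0.3],[[2.2,-0.09,3.7],[0.002,0.0019,0],0.3],[[2.3,-0.09,3.9],[0.002,0.0019,0],0.3],[[2.3,-0.09,3.9],[0.002,0.0019,0],0.3]]'
python3 - <<'E'
from h import *
s=telemetry.sense();T=pose(s); print('grasp',T[:3,3]+155*T[:3,2],s['ft_force'])
im=viewer.snapshot('wrist'); cv2.imwrite(f'pics/w18.png',im[:,:,::-1])
E
```

```text
time: 18.85
tool_pos: [480.3, 0.2, 272.3]
tcp_rot: [-180.0, 30.0, 172.4]
ft_force: [-0.3, -0.8, -2.1]
finger_gap: 52.3
grasp [557.14065828 -10.05408264 138.08602353] [-0.25715882 -0.78915708 -2.10308951]
```

View pics/w18.png

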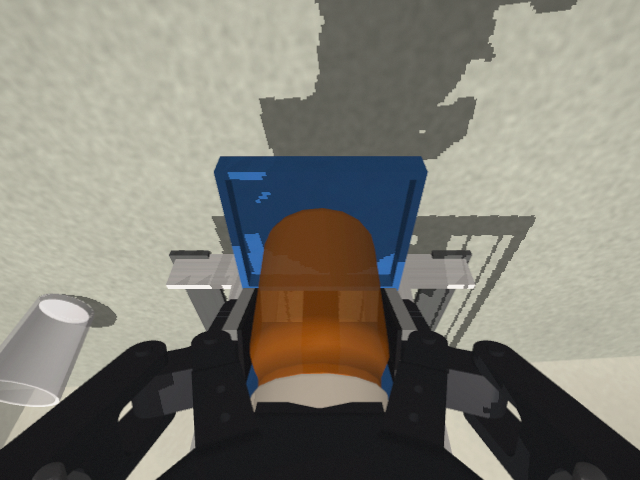

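```bash
python3 -m inch '[[[0.1,0,0.17],[0,0,0],0.3],[[0.2,0,0.35],[0,0,0],0.3],[[0.3,0,0.52],[0,0,0],0.3],[[0.3,0,0.52],[0,0,0],0.3]]'
python3 - <<'E'
from h import *
s=telemetry.sense();T=pose(s); print('grasp',T[:3,3]+155*T[:3,2],s['ft_force'])
E
```

```text
time: 19.3
tool_pos: [480.2, 0.2, 266.4]
tcp_rot: [-180.0, 30.0, 172.4]
ft_force: [-0.3, -0.0, -3.1]
finger_gap: 52.4
grasp [557.14008181 -10.05930561 132.24896121] [-0.25993759 -0.00915259 -3.10292191]
```

```bash
python3 -m inch '[[[0.05,0,0.09],[0,0,0],0.3],[[0.1,0,0.17],[0,0,0],0.3],[[0.1,0,0.17],[0,0,0],0.3]]'; python3 -m inch '[[[0.05,0,0.09],[0,0,0],0.3],[[0.05,0,0.09],[0,0,0],0.3]]'
```

```text
time: 19.6
tool_pos: [480.3, 0.2, 264.6]
tcp_rot: [-180.0, 30.0, 172.4]
ft_force: [-0.4, 0.6, -3.2]
finger_gap: 52.8
time: 19.8
tool_pos: [480.3, 0.2, 263.7]
tcp_rot: [-180.0, 30.1, 172.4]
ft_force: [0.7, -0.5, -2.7]
finger_gap: 52.4
```

```bash
python3 -m inch '[[[0.05,0,0.09],[0,0,0],0.3],[[0.05,0,0.09],[0,0,0],0.3]]';python3 -m inch '[[[0.05,0,0.09],[0,0,0],0.3],[[0.05,0,0.09],[0,0,0],0.3]]'
```

```text
time: 20.0
tool_pos: [480.6, 0.2, 263.2]
tcp_rot: [-180.0, 30.1, 172.4]
ft_force: [-1.3, 0.7, 0.4]
finger_gap: 52.2
time: 20.2
tool_pos: [480.9, 0.2, 262.8]
tcp_rot: [180.0, 30.2, 172.4]
ft_force: [-4.8, 0.3, 5.4]
finger_gap: 52.7
```

Contact with the tray floor. Now opening gently.

```bash
python3 -m inch '[[[-0.03,0,-0.05],[0,0,0],0.6],[[-0.03,0,-0.05],[0,0,0],0.65],[[-0.03,0,-0.05],[0,0,0],0.7],[[-0.03,0,-0.05],[0,0,0],0.8],[[-0.03,0,-0.05],[0,0,0],0.9],[[-0.03,0,-0.05],[0,0,0],1],[[-0.03,0,-0.05],[0,0,0],1],[[-0.03,0,-0.05],[0,0,0],1],[[-0.03,0,-0.05],[0,0,0],1]]' 20
python3 - <<'E'
from h import *
im=viewer.snapshot('wrist'); cv2.imwrite(f'pics/w19.png',im[:,:,::-1])
E
```

```text
time: 21.1
tool_pos: [480.4, 0.2, 262.3]
tcp_rot: [180.0, 30.1, 172.4]
ft_force: [-0.2, 0.6, 0.2]
finger_gap: 85.5
```

View pics/w19.png

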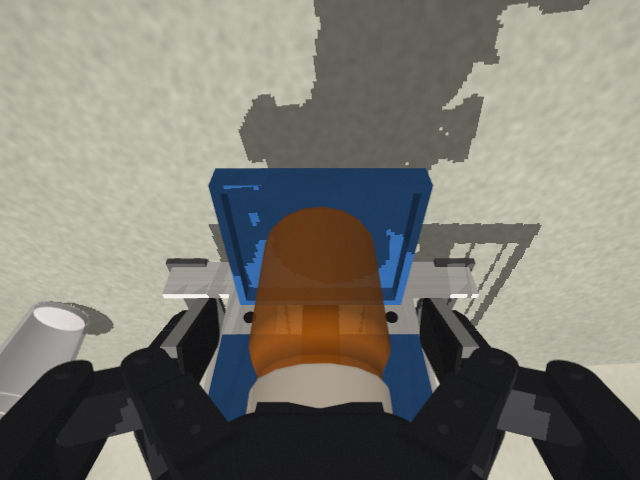

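Released and the jar stands. Retreating along the tool axis.

```bash
python3 -m inch '[[[0,0,-1.5],[0,0,0],1],[[0,0,-3.5],[0,0,0],1],[[0,0,-6],[0,0,0],1],[[0,0,-9],[0,0,0],1],[[0,0,-12],[0,0,0],1],[[0,0,-12],[0,0,0],1],[[0,0,-12],[0,0,0],1]]'
python3 - <<'E'
from h import *
s=telemetry.sense(); np.save('T20.npy',pose(s))
im=viewer.snapshot('wrist'); cv2.imwrite(f'pics/w20.png',im[:,:,::-1])
for n in ('top','scene'):
  im=viewer.snapshot(n); cv2.imwrite(f'pics/{n}20.png',im[:,:,::-1])
E
```

```text
time: 21.85
tool_pos: [420.9, 8.2, 367.1]
tcp_rot: [180.0, 30.2, 172.4]
ft_force: [0.4, 0.3, -0.9]
finger_gap: 85.5
```

View pics/w20.png

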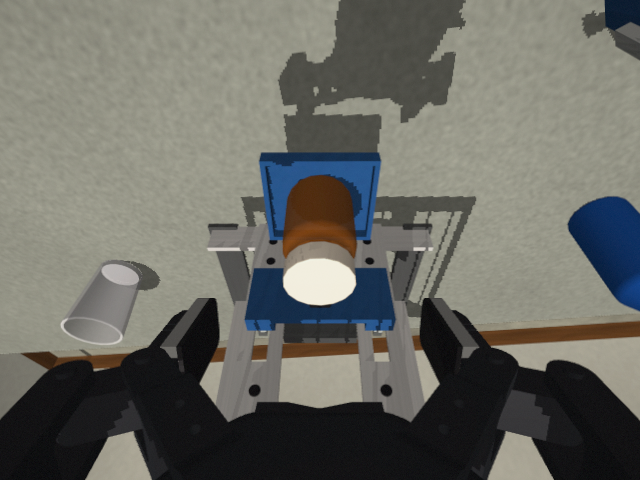

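View pics/top20.png

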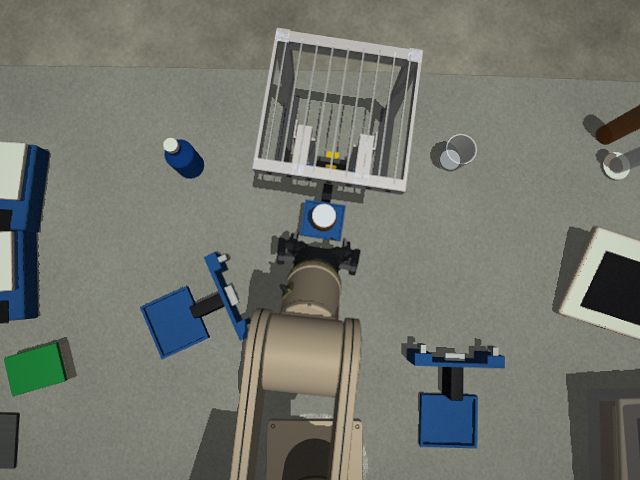

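Run:
```python
from h import *
import pitch
im=cv2.imread('pics/w20.png'); c=cam('wrist',np.load('T20.npy')); ct=cam('top')
k=lambda x,y:(x,y)
cv2.imwrite('pics/w20c.png',cv2.resize(im[140:340,235:405],None,fx=3,fy=3))
hsv=cv2.cvtColor(im,cv2.COLOR_BGR2HSV); m=cv2.inRange(hsv,(0,0,215),(180,60,255)); m[:255]=0;m[310:]=0;m[:,:275]=0;m[:,365:]=0
cn=max(cv2.findContours(m,cv2.RETR_EXTERNAL,cv2.CHAIN_APPROX_NONE)[0],key=cv2.contourArea); e=cv2.fitEllipse(cn)
Ri=np.linalg.inv(RACK)
f=lambda p:(Ri[:3,:3]@p+Ri[:3,3]).round(1)
print('cap wrist',e,f(onz(c,[e[0]],174)[0]),'cap top',f(onz(ct,[(324,216)],174)[0]), 'tri',f(tri([(c,e[0]),(ct,(324,216))])))
a=cv2.imread('pics/top20.png')[120:240,270:390]; b=cv2.imread('pics/scene20.png')[130:270,320:460]
cv2.imwrite('pics/c20.png',np.hstack([cv2.resize(a,(390,390)),cv2.resize(b,(390,390))]))
```

```text
cap wrist ((318.9786071777344, 281.2872314453125), (45.13087844848633, 71.06818389892578), 90.25099182128906) [-119.4   -1.    39. ] cap top [-114.1   -1.2   39. ] tri [-113.4   -1.1   34.6]
```

View pics/w20c.png

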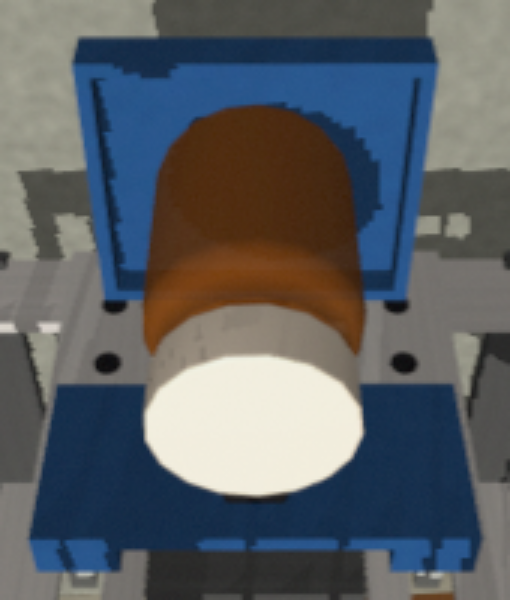

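View pics/c20.png

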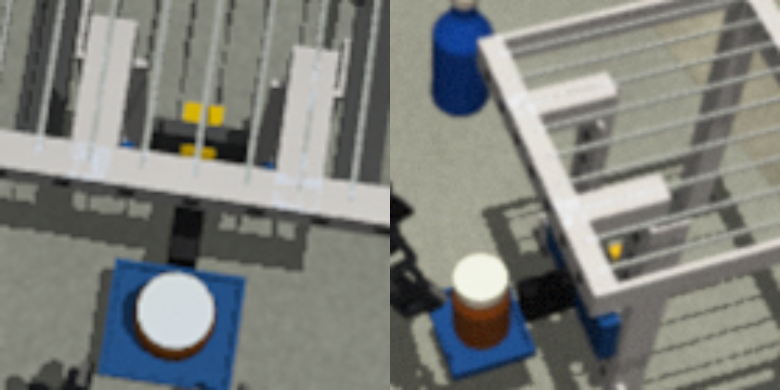

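Run:
```python
from h import *
import pitch
k=lambda x,y:((x+.5)/3-.5+235,(y+.5)/3-.5+140)
for d in (0,1.5):
  p=pitch.fit(cam('wrist',np.load('T20.npy')),np.array([k(73+d,64),k(438-d,64),k(411+d/2,301),k(106-d/2,301)]),'w20')
  q=R.from_euler('zyx',[p[3],p[4],0]).apply([-110,0,-45])+p[:3]; print('tray centre',q.round(1),'rad',p[4].round(3))
```

```text
w20 tabs [-5.7  0.6  1.9] yaw,pitch deg [ 0.36 -3.69] res 0.86
tray centre [-112.6   -0.   -50. ] rad -0.064
w20 tabs [-5.4  0.6  1.9] yaw,pitch deg [ 0.36 -4.09] res 1.24
tray centre [-111.9   -0.   -50.9] rad -0.071
```

```bash
python3 -c "
from h import *
print(r.hand_in(), telemetry.sense()['time'])"
```

```text
the job is handed in; nothing more can be done
the job is handed in; nothing more can be done
```

I hung the smallest blue bracket in the two open slots and pushed it down to a hard stop. I then stood the amber jar in its tray and handed in at about 22 s, with the gripper open and clear. No verdict was reported.

- **Catch:** an upward tug met about 15 N beyond the bracket's weight, and the yellow nose shows forward in the top view, so the catch is over the lip. I did not see the nose directly against the lip.
- **Jar:** it stands about 2 mm from the tray centre, against a limit of 18 mm. It leans only with the tray.
- **Bottle and beaker:** both show at the same pixels in the top view as at the start.
- **Bracket droop:** when I let go, the bracket drooped forward by about 3.3–4.1° (0.058–0.071 rad), which matches the 2.5 mm play of the tabs. The limit is 0.09 rad.
- **Disagreement in x:** two camera fits put the tab point at −3.7 mm and then −5.4 to −5.7 mm from my rack estimate. Measured from where the bracket touched the uprights, that is about −2.6 to −4.5 mm. The limit is ±6 mm, so the margin is modest.

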